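Purge the argon outlet before the torch is connected

ROBOT

A 6-joint arm with a two-finger parallel gripper is mounted at the origin on the work surface; the furniture and walls round the work are solid. World frame = base frame: x ahead of the robot, y to its left, z up, the work surface at z = 0. Lengths are in m, angles in rad, forces in N, time in s.
With the tool pointing down it reaches from about 0.375 to 0.925 m from the base axis. Payload 5.7 kg.
Tool frame: the origin (TCP) lies at the very end of the fingers, on their centre line; the grasp point (between the pads) lies 19 mm behind it; y points along the fingers, x is the direction in which the jaws open and shut, and the axes are right-handed (so a half turn about y gives the same grasp; the last joint's range is limited). The gripper opens to 85 mm and grips with 20 to 120 N. Pads are 22 mm wide; open, the fingers measure 114 mm over their backs; the gripper's body (76 mm by 85 mm) begins 54 mm behind the grasp point. The pads swing forward as they close: fully open they stand 13 mm farther back than shut.
Start: joints at [-1.262, 0.359, 1.51, -0, 1.272, -0.115], TCP at [0.247, -0.547, 0.231] pointing down, gripper open.
Joint ranges: [-2.97, 2.97], [-1.01, 2.36], [0.21, 2.38], [-0.96, 4.11], [0.2, 2.71], [-2.98, 2.98]. Speed limits (rad/s): [2.39, 2.39, 3.14, 3.14, 3.14, 3.14].

INTERFACE

Orientations are given as a 3x3 rotation matrix whose columns are the frame's x, y, z axes.
In Python, from plant import robot gives the robot as it stands.
- The arm moves only by the tool arm_command, never from a script. Its argument "motion" is a list of rows, each a list of 3 entries, a list of its own where there are three numbers: the shift along the tool's x, y, z in m, then the turn about the tool's y in rad, then the finger opening in m, from 0 to 0.0854. A call has 1 to 20 rows; each row shifts and turns the commanded pose from where the row before left it, along the tool's axes as they then stand; what a row does not reach is not made up. A row lasts 1/12 s, in which the tool goes at most 41.7 mm and 7.16 degrees, less where a joint would pass 70% of its speed; a pose out of reach is approached as far as the arm can. A call with a gripper value outside its range is refused whole. The fingers move at their own pace and stop on an object; the grip force is fixed at half the most. Time passes only in rows, so rows that do not move let the fingers close. It gives the time, the measured TCP pose, the force and the opening at its end, in the units of the state.
- robot.state(): the state, without advancing time (a new reading comes with each control period).
- robot.capture(name): name is "scene" or "top" or "wrist"; returns a dict with "image" (480x640x3 uint8, red, green, blue), "fx", "fy", "cx", "cy" (pixels), "extrinsics" (4x4, takes a point from camera to world coordinates). Camera axes: x right, y down, z forward; pixel columns grow to the right and rows downward; lengths in m; the calibration is good to about 2 mm. A picture is of the moment at which its call begins. There is no depth.
- robot.sign_off(): hands the job in, once; it reports no verdict.
The state is a dict: "time_s": time; "qpos": joint angles; "qvel": joint speeds; "joint_torque": joint torques, N m; "tool_pos": TCP position; "tcp_rot": TCP orientation; "wrist_force": force on the tool from outside, world axes, zero at the start; "wrist_torque": the same for the moment, N m; "gripper_width": finger opening in m.
Only numpy, scipy, OpenCV 4.12 (cv2) and the standard library are available. Lean on these libraries where they do the work, as an engineer would, in place of code of your own. Each camera call takes 0.05 s, during which the arm holds its last target.

TASK

Blow the argon outlet clear before the torch is connected: swing the clear guard on top of the blue gas box over to the left until it stays open on its own, then turn the black spring-return knob under it clockwise to its stop, hold it there for two seconds and let go so that it springs home. Then swing the guard fully shut again, lowering it gently instead of letting it drop, and leave the other things on the bench where they are.

Things in the scene. Friction and masses are not known exactly. Their poses are not given: they have to be found in the camera images.
- gas_box: Blue argon box bolted to the bench, 130 mm deep (its x) x 150 mm wide (y) x 110 mm high, steel top. Origin: centre of its underside. x points away from its front (the face with the flowmeter tube), y to its left, z up. A guard stop sticks out 40 mm on its left side, a brass outlet 31 mm on its right; the foot flange reaches 28 mm out on both sides.
- guard_hinge (a point): Middle of the guard's hinge line, fixed on the box: at box x = 0, y = +79 mm (left top edge), 112 mm above the bench. The hinge line runs along this point's x axis, which is the box's x axis.
- guard_ball (a point): Centre of the guard's red ball, 20 mm thick, on an 8.4 mm stem running 28 mm to the guard's wall. Shut: 135 mm right of the hinge line, 142 mm above the bench, 32 mm above the box's top, stem level. It moves on a circle of radius 138 mm about the hinge line; at the stop it is 229 mm above the bench, 74 mm left of it, stem upright but 20 degrees to the left. It can swivel between finger pads.
- guard (a joint): Clear plastic guard over the knob, 98 mm along the hinge x 104 x 48 mm high, 3 mm walls, 0.14 kg, open below. Angle in rad: 0 = shut, lying on the box; grows as its right side swings up and over to the left, to 1.92 at the stop. Light hinge, no catch: below about 1.1 rad it falls shut, above that it falls open and stays against the stop. Let go half-way it slams.
- purge_knob (a joint): Spring-return purge knob, angle in rad: 0 = home, 1.22 = stop (70 degrees), growing as it is turned clockwise seen from above. The spring resists with 0.05 N m at home and 0.14 N m at the stop and turns the knob home once it is let go. The red float in the flowmeter on the box's front rises with it.
- knob_grip (a point): Height to grip on the knob's vertical axis, 138 mm above the bench, 28 mm above the box's top, at box x = 0, y = +18 mm. The knob is a black upright bar 38 mm long (point x; white line at the +x end) x 12 mm thick (point y), its top 8 mm above this point, on a 42 mm disc 22 mm below it. The point turns with it; at home its x axis lies 125 degrees anticlockwise of the box's.
- spray_can_mid (a point): Middle of a standing white and red spray can, 58 mm in diameter, 192 mm tall, centre 96 mm above the bench. Leave alone.
- tungsten_tube_mid (a point): Middle of a red and white electrode tube lying on the bench, 178 mm long (its y), 15 mm thick. Leave alone.
- gas_cup_mid (a point): Middle of a pink ceramic gas cup lying on the bench, 47 mm long (its y), 17 mm thick. Leave alone.

How it is judged:
On the way, in this order (a step that is already met when the one before it is completed fails the run):
1. The guard stands open past its balance point, at least 1.6 rad, with nothing touching it (value of joint guard above 1.6 rad and contact force between each of the arm, the fingers and guard below 0.1 N), for 0.3 s.
2. The knob is turned to its stop (1.1 rad or more) and held there for at least 1.5 s without a break, the guard open (value of joint purge_knob above 1.1 rad and value of joint guard above 1.5 rad), for 1.5 s.
3. The knob is let go and has sprung home (under 0.1 rad), the guard still open (value of joint purge_knob below 0.1 rad and contact force between each of the fingers, the arm and purge_knob below 0.1 N and value of joint guard above 1.2 rad), for 0.2 s.
At the end, for the whole second after the job is handed in: The guard is fully shut (under 0.04 rad) and at rest, and the knob is home (under 0.1 rad) (value of joint guard below 0.04 rad and value of joint purge_knob below 0.1 rad and not (velocity of joint guard above 0.1 rad/s) and not (velocity of joint guard below -0.1 rad/s)); the robot touches nothing.
It fails at once if The guard drops or is slammed shut (it swings down faster than 6 rad/s) (velocity of joint guard below -6 rad/s).
It fails at once if The spray can is shifted by more than 30 mm (distance of spray_can_mid from where it was at the start of the episode above 0.03 m).
It fails at once if The electrode tube is shifted by more than 30 mm (distance of tungsten_tube_mid from where it was at the start of the episode above 0.03 m).
It fails at once if The gas cup is shifted by more than 30 mm (distance of gas_cup_mid from where it was at the start of the episode above 0.03 m).
It also fails if it takes over 64 s, if anything falls off the work surface, if the arm or the gripper's body presses on something with over 40 N, if the wrist force passes 120 N, or if a joint passes its speed limit or range.

## Working session

There is one attempt and no reset: what is moved stays moved. The work goes in short steps, Python scripts to look and compute and a tool call to move; the robot and the scene stay as the last step left them, time stands still between calls to the robot, and variables do not carry over. Pictures are saved under pics/ and viewed, and the job is handed in when it is done.

Besides the shell and the picture viewer there is one more tool, called after "Call:" as name(argument=value, ...) on one line, values as JSON. arm_command: Moves the arm, as the interface text tells. Its arguments: {"type":"object","properties":{"motion":{"type":"array","items":{"type":"array"}}},"required":["motion"]}

```bash
mkdir -p pics; ls; python3 - <<'E'
from plant import robot
import cv2,json
import numpy as np
np.set_printoptions(precision=4,suppress=True)
for n in ["scene","top","wrist"]:
    c=robot.capture(n); cv2.imwrite(f"pics/{n}0.png",c["image"][:,:,::-1])
    print(n,c["fx"],c["fy"],c["cx"],c["cy"]);print(np.array(c["extrinsics"]))
s=robot.state()
for k in s: print(k,np.array(s[k]))
E
```

```text
pics
scene 532.2597412351696 532.2597412351696 313.505391145397 239.10443133963412
[[ 0.4668 -0.527   0.7102 -0.3467]
 [-0.8842 -0.2631  0.386  -0.2977]
 [-0.0166 -0.8081 -0.5887  0.7264]
 [ 0.      0.      0.      1.    ]]
top 550.1470193948549 550.1470193948549 316.3168395124065 240.7835122861769
[[ 0.0158 -0.9967  0.0801  0.2944]
 [-0.9999 -0.016  -0.0016  0.1004]
 [ 0.0028 -0.0801 -0.9968  1.2864]
 [ 0.      0.      0.      1.    ]]
wrist 408.22097952761004 408.22097952761004 315.6977920860509 240.32784592871977
[[ 0.4106 -0.8798 -0.2395  0.3083]
 [-0.9118 -0.3963 -0.1075 -0.5189]
 [-0.0004  0.2625 -0.9649  0.3715]
 [ 0.      0.      0.      1.    ]]
time_s 0.15
qpos [-1.2621  0.3594  1.5112 -0.      1.2725 -0.1151]
qvel [-0.0008 -0.0024 -0.0047 -0.0015 -0.0006  0.0008]
joint_torque [ -0.0002 -52.8028 -27.8929  -0.0003   0.0081  -0.    ]
tool_pos [ 0.2466 -0.5464  0.2306]
tcp_rot [[ 0.4112 -0.0005  0.9115]
 [-0.9115  0.0014  0.4112]
 [-0.0015 -1.      0.0001]]
wrist_force [ 0.4449 -0.8211  0.1329]
wrist_torque [-0.0136  0.0222  0.0315]
gripper_width 0.08561676254917475
```

View pics/scene0.png

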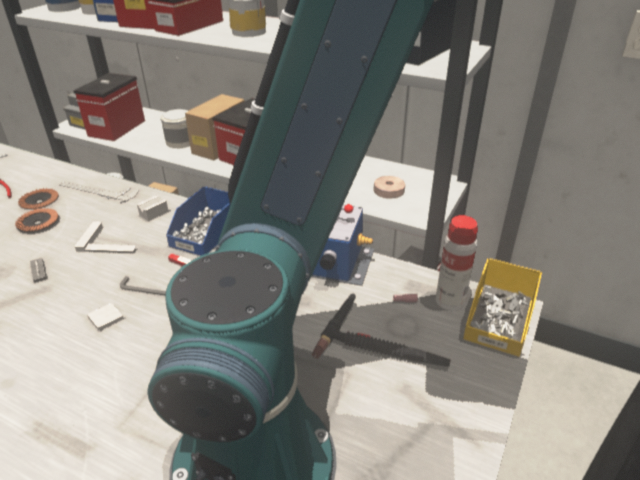

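View pics/top0.png

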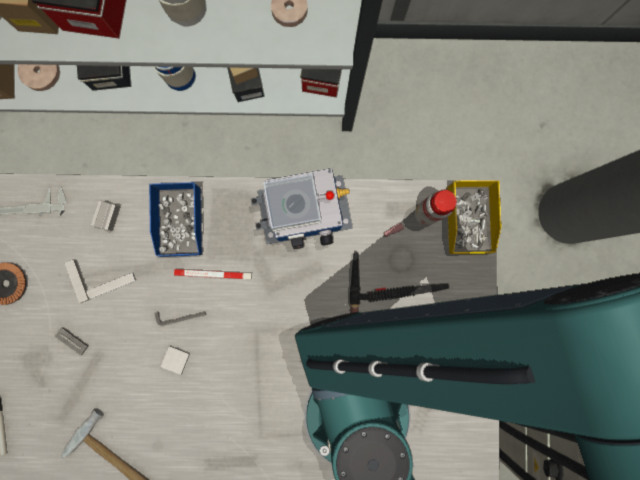

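```bash
python3 - <<'E'
import cv2
a=cv2.imread("pics/top0.png")
cv2.imwrite("pics/top0c.png",cv2.resize(a[150:270,230:390],None,fx=5,fy=5,interpolation=cv2.INTER_CUBIC))
a=cv2.imread("pics/scene0.png")
cv2.imwrite("pics/scene0c.png",cv2.resize(a[190:310,300:460],None,fx=5,fy=5,interpolation=cv2.INTER_CUBIC))
E
```

```text
(no output)
```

View pics/top0c.png

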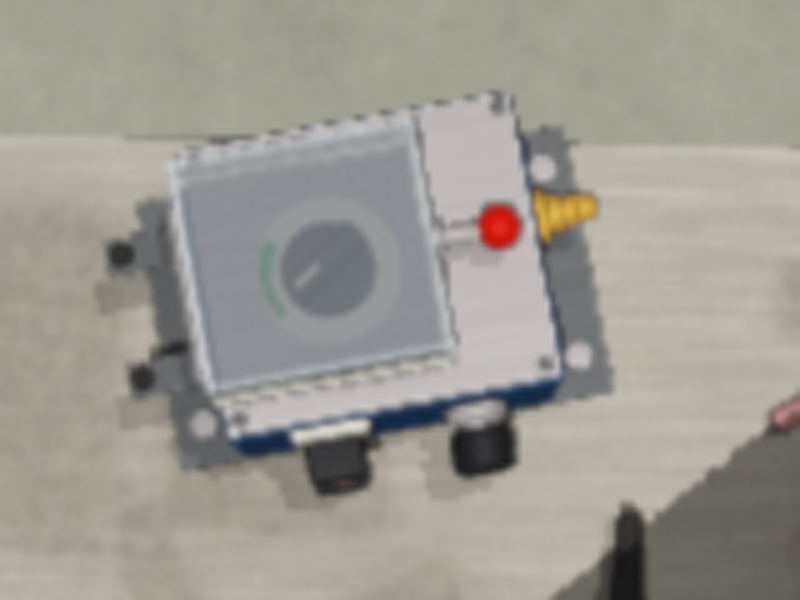

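View pics/scene0c.png

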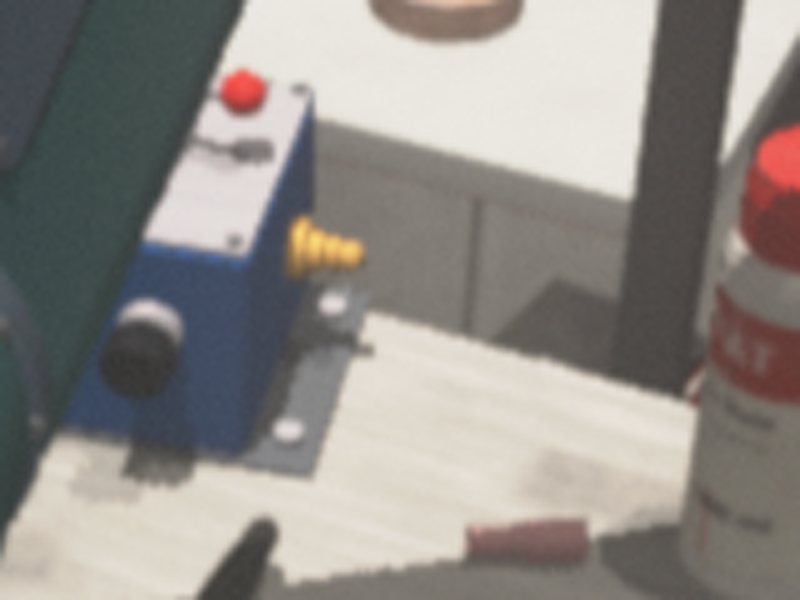

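View pics/wrist0.png

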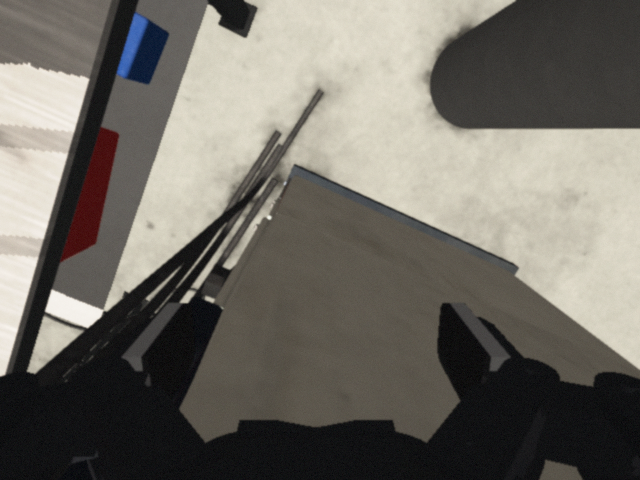

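```bash
cat > h.py <<'E'
import numpy as np, cv2
from plant import robot
from scipy.optimize import least_squares
np.set_printoptions(precision=4,suppress=True)
def proj(c,P):
    E=np.array(c["extrinsics"]); p=(np.atleast_2d(P)-E[:3,3])@E[:3,:3]
    return np.c_[c["fx"]*p[:,0]/p[:,2]+c["cx"],c["fy"]*p[:,1]/p[:,2]+c["cy"]]
def ray(c,u,v,z):
    E=np.array(c["extrinsics"]);d=E[:3,:3]@[(u-c["cx"])/c["fx"],(v-c["cy"])/c["fy"],1]
    return E[:3,3]+d*(z-E[2,3])/d[2]
def b2w(pose,P):
    x,y,a=pose;R=np.array([[np.cos(a),-np.sin(a),0],[np.sin(a),np.cos(a),0],[0,0,1]])
    return np.atleast_2d(P)@R.T+[x,y,0]
def save(n,name,crop=None,f=1):
    c=robot.capture(n);a=c["image"][:,:,::-1]
    if crop: a=a[crop[2]:crop[3],crop[0]:crop[1]]
    cv2.imwrite(name,cv2.resize(a,None,fx=f,fy=f,interpolation=cv2.INTER_CUBIC));return c
E
python3 - <<'E'
from h import *
c=robot.capture("top")
B=np.array([[0,-.056,.142],[0,.018,.116],[.065,-.075,.11],[-.065,-.075,.11],[-.065,.075,.11]])
px=np.array([[499,227],[328,270],[510,95],[560,380],[235,435]])/5-.4+[230,150]
r=least_squares(lambda p:(proj(c,b2w(p,B))-px).ravel(),[0.5,0.1,.1])
print(r.x,np.degrees(r.x[2]));print(r.fun.reshape(-1,2)); print(b2w(r.x,[[0,-.056,.142],[0,.079,.112],[0,.018,.138]]))
for u,v,z in [(380,227,.0),(438,222,0.1),(213,273,.007),(392,229,.008),(300,345,0)]: print(ray(c,u,v,z))
print(np.hypot(*r.x[:2]))
E
```

```text
[0.4718 0.1275 0.1934] 11.082259628872126
[[ 0.0302  0.3522]
 [-0.0222 -0.2638]
 [ 0.7067 -1.5929]
 [ 1.5243  0.0908]
 [-2.2276  1.3528]]
[[0.4826 0.0726 0.142 ]
 [0.4566 0.2051 0.112 ]
 [0.4683 0.1452 0.138 ]]
[ 0.4327 -0.0508  0.    ]
[ 0.4349 -0.1649  0.1   ]
[0.3184 0.337  0.007 ]
[ 0.4276 -0.0779  0.008 ]
[0.1557 0.1323 0.    ]
0.4887397924781568
```

Call:
arm_command(motion=[[[0,-0.035,0],0,0.085],[[0,-0.035,0],0,0.085],[[0,-0.03,0],0,0.085],[[-0.0275,0,0.0276],0,0.085],[[-0.0275,0,0.0276],0,0.085],[[-0.0275,0,0.0276],0,0.085],[[-0.0275,0,0.0276],0,0.085],[[-0.0275,0,0.0276],0,0.085],[[-0.0275,0,0.0276],0,0.085],[[-0.0275,0,0.0276],0,0.085],[[-0.0275,0,0.0276],0,0.085],[[-0.0275,0,0.0276],0,0.085],[[-0.0275,0,0.0276],0,0.085],[[-0.0275,0,0.0276],0,0.085],[[-0.0275,0,0.0276],0,0.085],[[-0.0275,0,0.0276],0,0.085],[[-0.0275,0,0.0276],0,0.085],[[-0.0275,0,0.0276],0,0.085],[[-0.0275,0,0.0276],0,0.085],[[-0.0275,0,0.0276],0,0.085]])

```text
time_s: 1.87
tool_pos: [0.4823, 0.0742, 0.3313]
tcp_rot: [[0.411, 0.0, 0.911], [-0.911, -0.0, 0.411], [0.0, -1.0, 0.0]]
wrist_force: [0.9, -0.9, 0.9]
gripper_width: 0.0849
```

Call:
arm_command(motion=[[[0,0,0],-0.122,0.085],[[0,0,0],-0.122,0.085],[[0,0,0],-0.122,0.085],[[0,0,0],-0.122,0.085],[[0,0,0],-0.122,0.085],[[0,0,0],-0.122,0.085],[[0,0,0],-0.122,0.085],[[0,0,0],-0.122,0.085],[[0,0,0],-0.122,0.085],[[0,0,0],-0.122,0.085],[[0,0,0],-0.122,0.085],[[0,0,0],0,0.085],[[0,0,0],0,0.085]])

```text
time_s: 2.95
tool_pos: [0.482, 0.0722, 0.3312]
tcp_rot: [[0.982, -0.0, -0.19], [0.19, 0.0, 0.982], [-0.0, -1.0, 0.0]]
wrist_force: [0.3, -0.2, 0.5]
gripper_width: 0.0852
```

```bash
python3 - <<'E'
from h import *
c=save("wrist","pics/w1.png"); save("scene","pics/s1.png")
s=robot.state(); print(s["time_s"],s["tool_pos"],s["tcp_rot"],s["qpos"])
print(proj(c,b2w([.4718,.1275,.1934],[[0,-.056,.142],[0,.018,.146],[.065,-.075,.11],[-.065,-.075,.11],[-.065,.075,.11]])))
E
```

```text
3.05 [0.4821 0.0722 0.3313] [[ 0.9817 -0.0002 -0.1904]
 [ 0.1904  0.0001  0.9817]
 [-0.0002 -1.      0.0001]] [ 0.0067  0.1118  1.5947  0.0001  1.4353 -0.1849]
[[314.9628 212.0456]
 [314.6435 118.1005]
 [386.4161 225.3949]
 [243.71   225.8071]
 [234.6033  46.3125]]
```

View pics/w1.png

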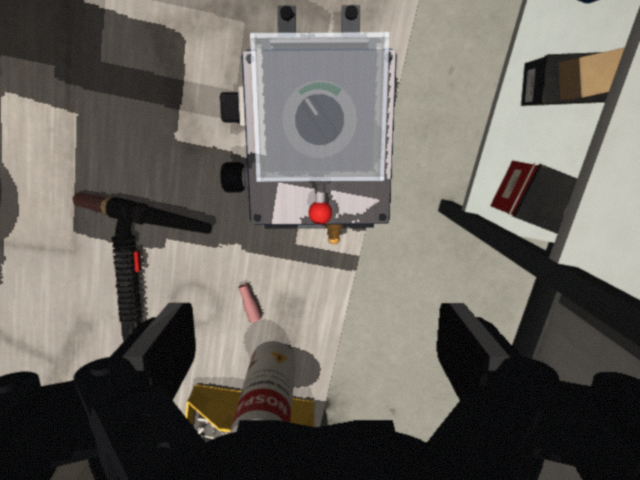

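```bash
python3 - <<'E'
import cv2
a=cv2.imread("pics/w1.png")
cv2.imwrite("pics/w1c.png",cv2.resize(a[0:240,210:430],None,fx=2.5,fy=2.5,interpolation=cv2.INTER_CUBIC))
E
```

```text
(no output)
```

View pics/w1c.png

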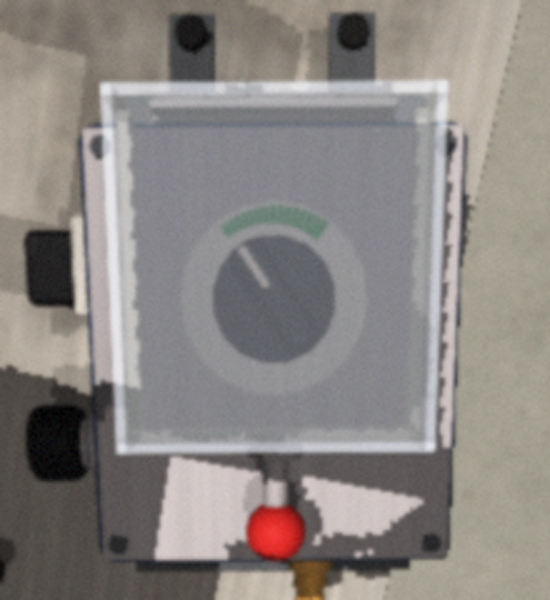

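View pics/s1.png

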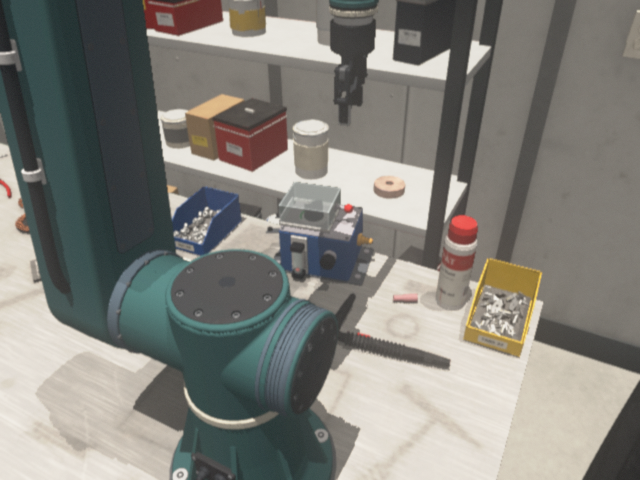

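```bash
python3 - <<'E'
from h import *
w=robot.capture("wrist");t=robot.capture("top")
Bw=np.array([[0,-.056,.142],[0,.018,.116],[.065,-.075,.11],[-.065,-.075,.11],[-.065,.075,.11],[.065,.075,.11]])
pw=np.array([[276,529],[274,299],[447,555],[103,558],[82,128],[467,125]])/2.5-.3+[210,0]
Bt=Bw[:5];pt=np.array([[499,227],[328,270],[510,95],[560,380],[235,435]])/5-.4+[230,150]
fw=lambda p:proj(w,b2w(p,Bw))-pw
ft=lambda p:proj(t,b2w(p,Bt))-pt
for f in (lambda p:fw(p).ravel(),lambda p:np.r_[fw(p).ravel(),ft(p).ravel()*1.5]):
    r=least_squares(f,[0.47,0.13,.19]);p=r.x
    print(p);print(fw(p));print(ft(p)); print(b2w(p,[[0,-.056,.142],[0,.079,.112],[0,.018,.138]]))
print(proj(t,robot.state()["tool_pos"]))
E
```

```text
[0.476  0.1278 0.1966]
[[ 0.046   1.323 ]
 [ 0.2463  0.2919]
 [ 2.627   4.0074]
 [-2.4074  3.6221]
 [-3.0668 -3.6635]
 [ 2.589  -3.4177]]
[[-0.076  -1.7072]
 [-0.0969 -2.1757]
 [ 0.5044 -3.5899]
 [ 1.5057 -1.9746]
 [-2.1872 -0.5035]]
[[0.4869 0.0729 0.142 ]
 [0.4606 0.2053 0.112 ]
 [0.4725 0.1454 0.138 ]]
[0.4751 0.1277 0.1937]
[[-1.2775  1.1819]
 [-0.8006  0.1431]
 [ 1.3679  4.0818]
 [-3.6796  3.2956]
 [-3.9611 -4.0756]
 [ 1.7113 -3.3274]]
[[-0.0401 -1.1917]
 [-0.0818 -1.7676]
 [ 0.629  -3.0833]
 [ 1.4605 -1.4284]
 [-2.2728 -0.1529]]
[[0.4858 0.0728 0.142 ]
 [0.4599 0.2053 0.112 ]
 [0.4716 0.1454 0.138 ]]
[[332.5139 178.1221]]
```

Call:
arm_command(motion=[[[0.0035,0.025,0],0,0.06],[[0,0.027,0],0,0.06],[[0,0.027,0],0,0.06],[[0,0.027,0],0,0.06],[[0,0.025,0],0,0.06],[[0,0,0],0,0.06],[[0,0,0],0,0.06]])

```text
time_s: 3.73
tool_pos: [0.4846, 0.0729, 0.1996]
tcp_rot: [[0.981, -0.003, -0.193], [0.193, 0.0, 0.981], [-0.003, -1.0, 0.001]]
wrist_force: [0.3, 0.2, 0.5]
gripper_width: 0.0603
```

```bash
python3 - <<'E'
from h import *
c=save("wrist","pics/w2.png")
s=robot.state(); print(s["time_s"],s["tool_pos"],s["gripper_width"])
print(proj(c,b2w([.4751,.1277,.1937],[[0,-.056,.142]])))
im=cv2.cvtColor(c["image"],cv2.COLOR_RGB2HSV);m=((im[...,0]<6)|(im[...,0]>174))&(im[...,1]>170)&(im[...,2]>110)
n,l,st,ce=cv2.connectedComponentsWithStats(m.astype(np.uint8))
for i in range(1,n):
    if st[i,4]>150: print(st[i],ce[i],ray(c,*ce[i],.142))
E
```

```text
3.7833 [0.486  0.0729 0.2009] 0.05990500315737729
[[316.2047 263.9624]]
```

View pics/w2.png

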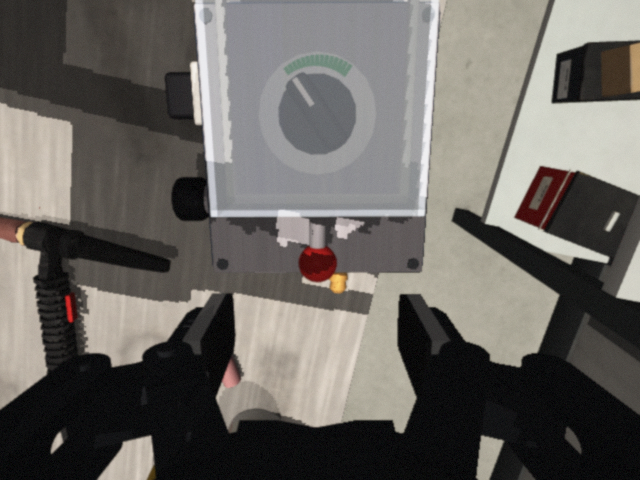

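Call:
arm_command(motion=[[[0.001,0.02,0],0,0.06],[[0,0.02,0],0,0.06],[[0,0.02,0],0,0.06],[[0,0.017,0],0,0.06],[[0,0,0],0,0.045],[[0,0,0],0,0.035],[[0,0,0],0,0.03]])

```text
time_s: 4.37
tool_pos: [0.4883, 0.0731, 0.1252]
tcp_rot: [[0.981, 0.003, -0.194], [0.194, 0.0, 0.981], [0.003, -1.0, -0.001]]
wrist_force: [1.0, -0.4, -0.2]
gripper_width: 0.0303
```

```bash
python3 - <<'E'
from h import *
c=save("wrist","pics/w3.png");save("scene","pics/s3.png",(240,400,130,290),4)
s=robot.state(); print(s["time_s"],s["tool_pos"],s["gripper_width"],s["wrist_force"])
E
```

```text
4.4667 [0.4881 0.0731 0.1251] 0.029782468493922475 [-0.0415 -0.3407 -0.0026]
```

View pics/w3.png

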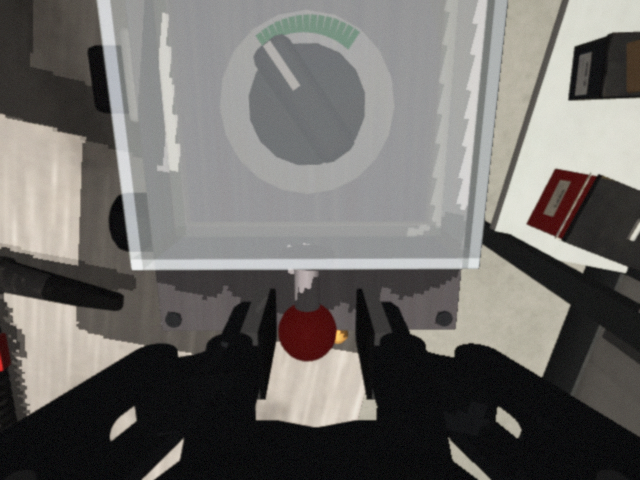

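View pics/s3.png

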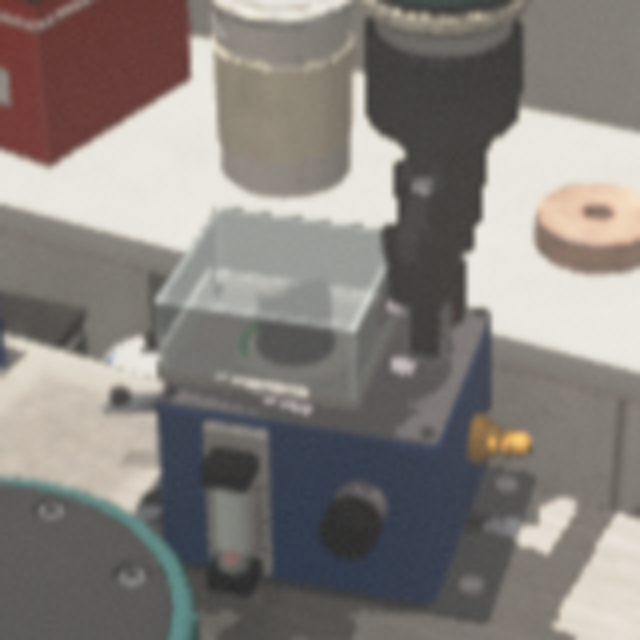

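Call:
arm_command(motion=[[[-0.0026,0.0015,0],0,0.03],[[0,0,0],0,0.03],[[0,0,0],0,0.024],[[0,0,0],0,0.018],[[0,0,0],0,0.012],[[0,0,0],0,0.005],[[0,0,0],0,0.005],[[0,0,0],0,0.005]])

```text
time_s: 5.13
tool_pos: [0.4853, 0.0728, 0.1224]
tcp_rot: [[0.981, 0.002, -0.194], [0.194, 0.0, 0.981], [0.002, -1.0, -0.0]]
wrist_force: [2.5, 2.3, 4.9]
gripper_width: 0.0167
```

```bash
python3 - <<'E'
from h import *
c=save("wrist","pics/w4.png")
s=robot.state(); print(s["time_s"],s["tool_pos"],s["gripper_width"],s["wrist_force"],s["wrist_torque"])
E
```

```text
5.1833 [0.4853 0.0727 0.1224] 0.016938108492776376 [3.2284 2.1026 5.0633] [ 0.3832 -0.5069  0.0002]
```

View pics/w4.png

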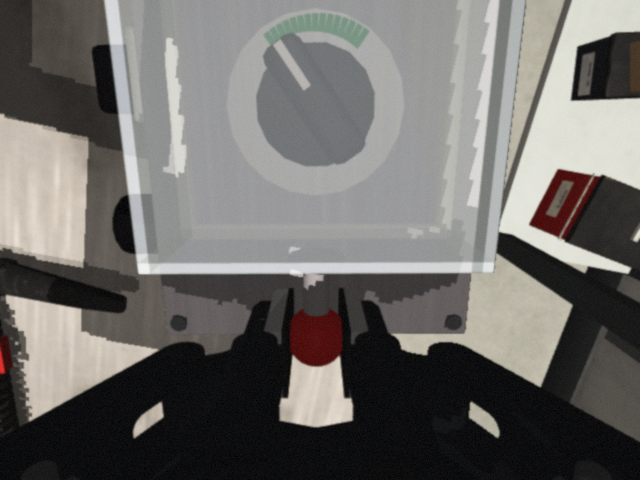

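```bash
python3 - <<'E'
import numpy as np, json
phi=np.arctan2(30,135);R=.1383
def rows(ths,g,t0):
    out=[];p=np.array([R*np.cos(phi+t0),R*np.sin(phi+t0)]);cur=p.copy()
    for t in ths:
        q=np.array([R*np.cos(phi+t),R*np.sin(phi+t)]);d=np.round(q-cur,4);cur=cur+d
        out.append([[0,round(-d[1],4),round(-d[0],4)],0,g])
    return out
print(json.dumps(rows(np.arange(.04,.41,.04),.005,0)))
print(json.dumps(rows(np.linspace(.4,1.88,20)[1:],.005,.4)))
print(json.dumps(rows(np.linspace(1.88,.3,19)[1:],.005,1.88)))
print(json.dumps(rows(np.linspace(.3,-0.005,12)[1:],.005,.3)))
E
```

```text
[[[0, -0.0054, 0.0013], 0, 0.005], [[0, -0.0053, 0.0015], 0, 0.005], [[0, -0.0052, 0.0018], 0, 0.005], [[0, -0.0052, 0.0019], 0, 0.005], [[0, -0.0051, 0.0022], 0, 0.005], [[0, -0.005, 0.0023], 0, 0.005], [[0, -0.0049, 0.0025], 0, 0.005], [[0, -0.0048, 0.0028], 0, 0.005], [[0, -0.0047, 0.0029], 0, 0.005], [[0, -0.0046, 0.0031], 0, 0.005]]
[[[0, -0.0085, 0.0066], 0, 0.005], [[0, -0.008, 0.0072], 0, 0.005], [[0, -0.0074, 0.0078], 0, 0.005], [[0, -0.0068, 0.0084], 0, 0.005], [[0, -0.0061, 0.0089], 0, 0.005], [[0, -0.0054, 0.0093], 0, 0.005], [[0, -0.0046, 0.0097], 0, 0.005], [[0, -0.0039, 0.0101], 0, 0.005], [[0, -0.0031, 0.0103], 0, 0.005], [[0, -0.0022, 0.0105], 0, 0.005], [[0, -0.0015, 0.0107], 0, 0.005], [[0, -0.0006, 0.0108], 0, 0.005], [[0, 0.0003, 0.0107], 0, 0.005], [[0, 0.001, 0.0107], 0, 0.005], [[0, 0.0019, 0.0106], 0, 0.005], [[0, 0.0027, 0.0105], 0, 0.005], [[0, 0.0036, 0.0101], 0, 0.005], [[0, 0.0043, 0.0099], 0, 0.005], [[0, 0.005, 0.0095], 0, 0.005]]
[[[0, -0.0056, -0.0107], 0, 0.005], [[0, -0.0047, -0.0112], 0, 0.005], [[0, -0.0037, -0.0116], 0, 0.005], [[0, -0.0027, -0.
[... 168 characters left out ...]
 -0.0118], 0, 0.005], [[0, 0.0037, -0.0116], 0, 0.005], [[0, 0.0046, -0.0112], 0, 0.005], [[0, 0.0056, -0.0107], 0, 0.005], [[0, 0.0066, -0.0103], 0, 0.005], [[0, 0.0074, -0.0096], 0, 0.005], [[0, 0.0082, -0.0089], 0, 0.005], [[0, 0.009, -0.0082], 0, 0.005], [[0, 0.0097, -0.0073], 0, 0.005], [[0, 0.0102, -0.0065], 0, 0.005]]
[[[0, 0.0034, -0.0019], 0, 0.005], [[0, 0.0034, -0.0017], 0, 0.005], [[0, 0.0034, -0.0017], 0, 0.005], [[0, 0.0035, -0.0016], 0, 0.005], [[0, 0.0036, -0.0014], 0, 0.005], [[0, 0.0035, -0.0014], 0, 0.005], [[0, 0.0037, -0.0013], 0, 0.005], [[0, 0.0036, -0.0011], 0, 0.005], [[0, 0.0037, -0.0011], 0, 0.005], [[0, 0.0037, -0.001], 0, 0.005], [[0, 0.0037, -0.0008], 0, 0.005]]
```

Call:
arm_command(motion=[[[0,-0.0054,0.0013],0,0.005],[[0,-0.0053,0.0015],0,0.005],[[0,-0.0052,0.0018],0,0.005],[[0,-0.0052,0.0019],0,0.005],[[0,-0.0051,0.0022],0,0.005],[[0,-0.005,0.0023],0,0.005],[[0,-0.0049,0.0025],0,0.005],[[0,-0.0048,0.0028],0,0.005],[[0,-0.0047,0.0029],0,0.005],[[0,-0.0046,0.0031],0,0.005],[[0,0,0],0,0.005]])

```text
time_s: 6.1
tool_pos: [0.4806, 0.0956, 0.1723]
tcp_rot: [[0.981, 0.002, -0.194], [0.194, 0.002, 0.981], [0.002, -1.0, 0.001]]
wrist_force: [6.2, 4.5, -4.6]
gripper_width: 0.0167
```

```bash
python3 - <<'E'
from h import *
c=save("wrist","pics/w5.png");save("scene","pics/s5.png",(240,400,130,290),4)
s=robot.state(); print(s["time_s"],s["tool_pos"],s["gripper_width"],s["wrist_force"],s["wrist_torque"])
E
```

```text
6.2 [0.4806 0.0953 0.1719] 0.016749908706783938 [ 6.5956  6.0843 -5.1608] [ 0.5464 -0.9367 -0.1296]
```

View pics/s5.png

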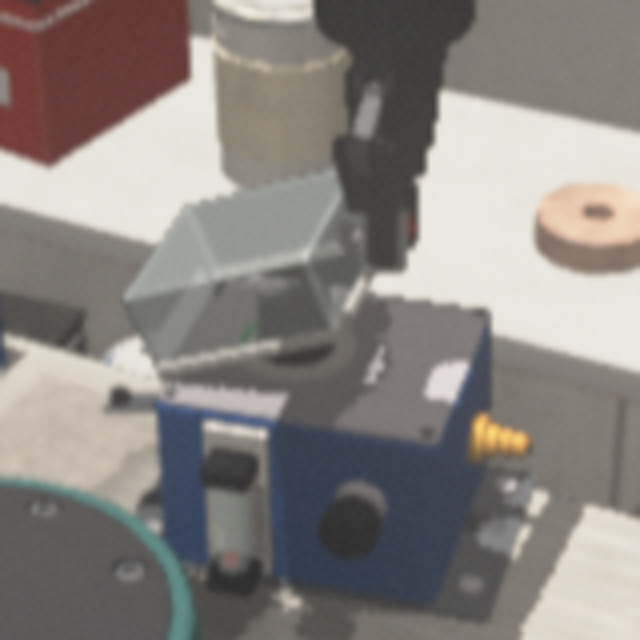

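Call:
arm_command(motion=[[[0,-0.0085,0.0066],0,0.005],[[0,-0.008,0.0072],0,0.005],[[0,-0.0074,0.0078],0,0.005],[[0,-0.0068,0.0084],0,0.005],[[0,-0.0061,0.0089],0,0.005],[[0,-0.0054,0.0093],0,0.005],[[0,-0.0046,0.0097],0,0.005],[[0,-0.0039,0.0101],0,0.005],[[0,-0.0031,0.0103],0,0.005],[[0,-0.0022,0.0105],0,0.005],[[0,0,0],0,0.005]])

```text
time_s: 7.12
tool_pos: [0.4628, 0.1828, 0.228]
tcp_rot: [[0.981, 0.001, -0.195], [0.195, 0.001, 0.981], [0.001, -1.0, 0.0]]
wrist_force: [3.5, 0.9, 0.8]
gripper_width: 0.0051
```

```bash
python3 - <<'E'
from h import *
c=save("wrist","pics/w6.png");save("scene","pics/s6.png",(240,400,130,290),4)
s=robot.state(); print(s["time_s"],s["tool_pos"],s["gripper_width"],s["wrist_force"],s["wrist_torque"])
E
```

```text
7.2167 [0.4628 0.1815 0.228 ] 0.00463816659726539 [4.4306 0.2092 1.3757] [ 0.1391 -0.6137  0.0731]
```

View pics/s6.png

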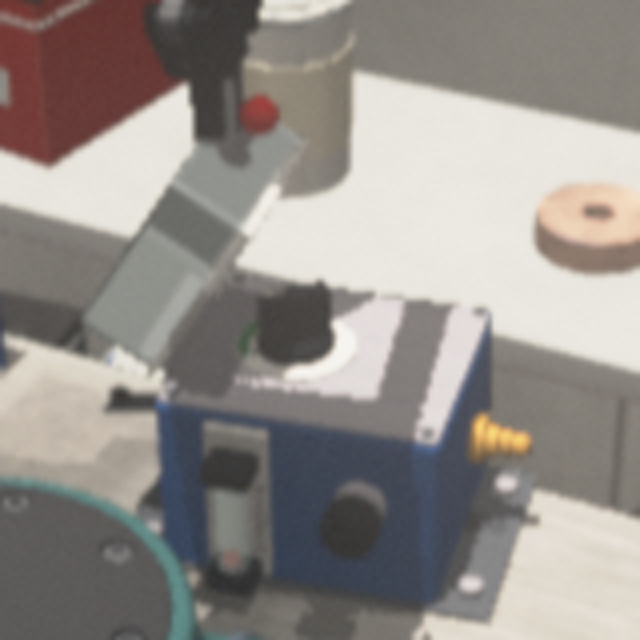

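View pics/w6.png

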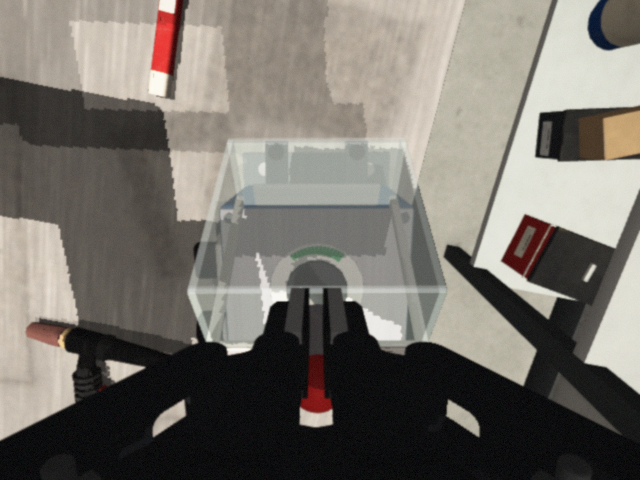

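```bash
cat >> h.py <<'E'
PB=[.475,.1277,.195]
def ballw(th,R=.1383):
    a=np.arctan2(30,135)+th
    return b2w(PB,[[0,.079-R*np.cos(a),.112+R*np.sin(a)]])
E
python3 - <<'E'
from h import *
s=robot.capture("scene");w=robot.capture("wrist")
cv2.imwrite("pics/s7.png",cv2.resize(s["image"][130:290,240:400,::-1],None,fx=4,fy=4));cv2.imwrite("pics/w7.png",w["image"][:,:,::-1])
for th in np.arange(.3,1.5,.1): print(round(th,2),(proj(s,ballw(th))-[240,130])*4,proj(w,ballw(th)))
print(robot.state()["tool_pos"],robot.state()["wrist_force"])
E
```

```text
0.3 [[406.3373 240.6569]] [[316.6854 434.6916]]
0.4 [[392.0842 218.359 ]] [[316.7741 438.9339]]
0.5 [[375.4744 196.9735]] [[316.869  440.5908]]
0.6 [[356.6823 176.7734]] [[316.9695 439.1024]]
0.7 [[335.9175 158.0201]] [[317.0745 433.8511]]
0.8 [[313.423 140.958]] [[317.1822 424.1898]]
0.9 [[289.4702 125.809 ]] [[317.2904 409.4917]]
1.0 [[264.3547 112.7683]] [[317.3955 389.2252]]
1.1 [[238.3903 101.9997]] [[317.4935 363.054 ]]
1.2 [[211.9032  93.6327]] [[317.5796 330.9533]]
1.3 [[185.2252  87.7603]] [[317.6485 293.322 ]]
1.4 [[158.6874  84.4373]] [[317.6955 251.0583]]
[0.4627 0.1811 0.228 ] [ 3.9559 -0.0231  0.8961]
```

View pics/s7.png

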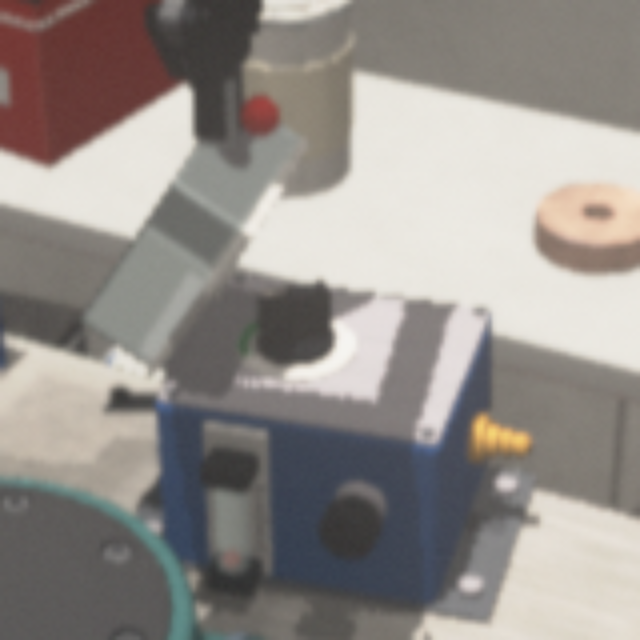

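View pics/w7.png

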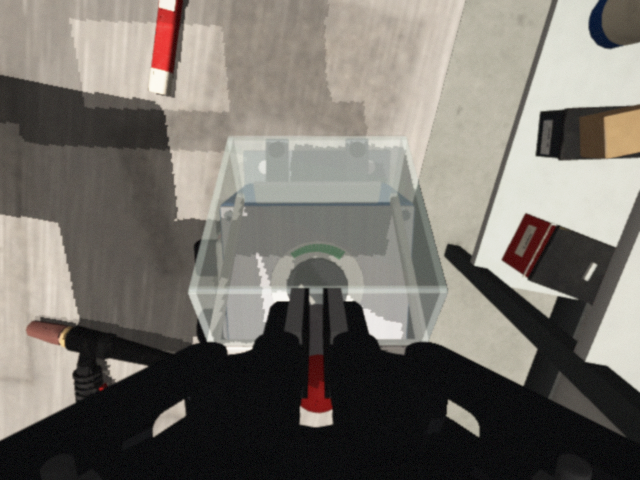

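Call:
arm_command(motion=[[[0,0,0],0,0.0],[[0,0,0],0,0.0],[[0,0,0.002],0,0.0]])

```text
time_s: 7.57
tool_pos: [0.4615, 0.1828, 0.2279]
tcp_rot: [[0.981, -0.001, -0.193], [0.193, -0.001, 0.981], [-0.002, -1.0, -0.0]]
wrist_force: [-0.1, -1.0, 4.5]
gripper_width: -0.0
```

```bash
python3 - <<'E'
from h import *
c=save("wrist","pics/w8.png",(200,440,180,480),2);save("scene","pics/s8.png",(240,400,130,290),4)
s=robot.state(); print(s["time_s"],s["tool_pos"],s["gripper_width"],s["wrist_force"],s["wrist_torque"])
E
```

```text
7.6667 [0.4614 0.1833 0.228 ] -9.111291256706424e-05 [ 0.088  -0.4884  3.5505] [-0.1057  0.0548  0.0085]
```

View pics/w8.png

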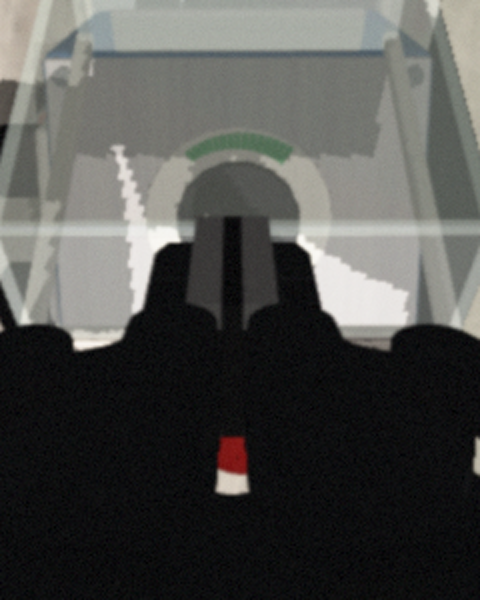

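View pics/s8.png

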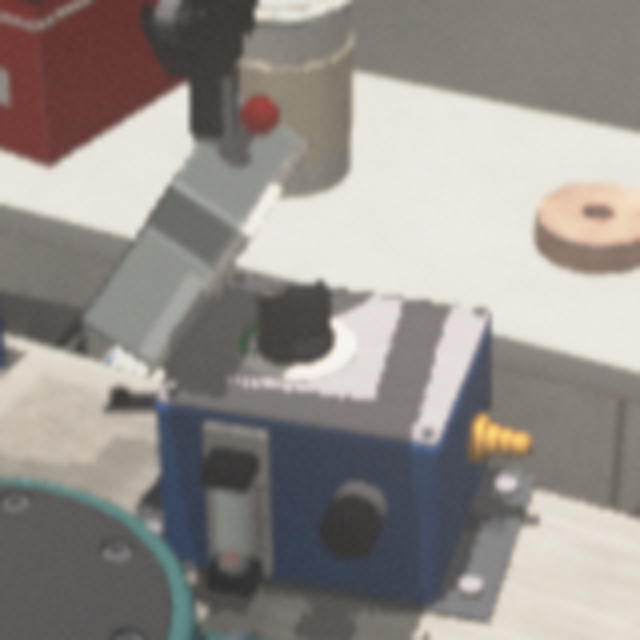

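```bash
python3 - <<'E'
from h import *
p=robot.state()["tool_pos"]; a=PB[2]
d=np.array(p)-[PB[0],PB[1],0]
print("tcp box frame", d[0]*np.cos(a)+d[1]*np.sin(a), -d[0]*np.sin(a)+d[1]*np.cos(a), p[2])
th=1.0;h=np.array([.079,.112])
for n,r,u in [("ball",.135,.030),("wallroot stem",.107,.03),("corner top",.104,.048),("corner bottom",.104,0),("topleft",0,.048)]:
    print(n, .079-(r*np.cos(th)-u*np.sin(th)), .112+r*np.sin(th)+u*np.cos(th))
s=robot.capture("scene")
print(proj(s,p)-[240,130])
E
```

```text
tcp box frame -0.0025569446762088895 0.05719546967379163 0.22797240220521114
ball 0.031303318252038026 0.24180765212511024
wallroot stem 0.04643178281634594 0.21824646455048913
corner top 0.0631991674604925 0.22544749310169196
corner bottom 0.022808560189713466 0.19951298242002125
topleft 0.11939060727077903 0.1379345106816707
[[53.3845 33.493 ]]
```

Call:
arm_command(motion=[[[0,0.002,0],0,0.0],[[0,0.001,0.001],0,0.0],[[0,0,0.002],0,0.0],[[0,0,0.002],0,0.0]])

```text
time_s: 8.05
tool_pos: [0.461, 0.1877, 0.2277]
tcp_rot: [[0.981, 0.001, -0.194], [0.194, -0.001, 0.981], [0.001, -1.0, -0.001]]
wrist_force: [-7.8, -5.5, 28.3]
gripper_width: 0.0001
```

```bash
python3 - <<'E'
from h import *
s=robot.state(); print(s["time_s"],s["tool_pos"],s["gripper_width"],s["wrist_force"],s["wrist_torque"])
save("scene","pics/s9.png",(240,400,130,290),4)
E
```

```text
8.05 [0.461  0.1877 0.2277] 5.116601404186954e-05 [-7.7693 -5.4775 28.283 ] [-0.7815  1.3081  0.0309]
```

View pics/s9.png

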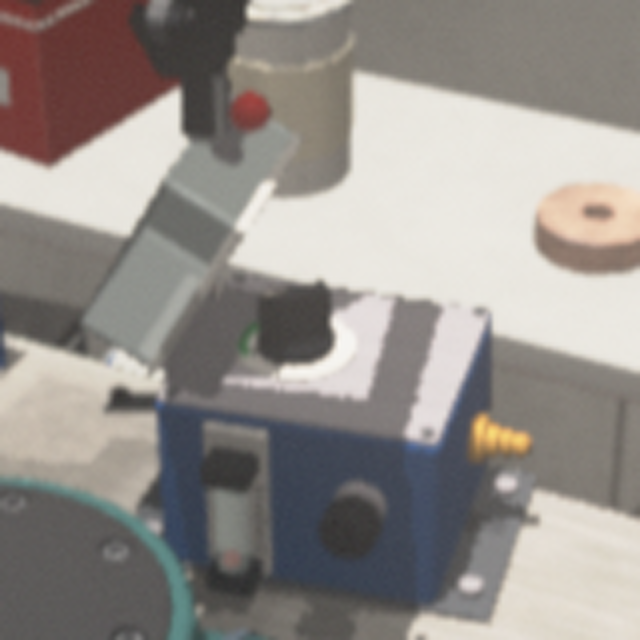

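Call:
arm_command(motion=[[[0,0,0.002],0,0.0],[[0,-0.0003,0.003],0,0.0],[[0,0,0.003],0,0.0],[[0,0,0.003],0,0.0],[[0,0,0.003],0,0.0]])

```text
time_s: 8.52
tool_pos: [0.4584, 0.2022, 0.2284]
tcp_rot: [[0.981, 0.002, -0.194], [0.194, 0.0, 0.981], [0.002, -1.0, 0.0]]
wrist_force: [-7.3, -2.8, 28.3]
gripper_width: 0.0001
```

```bash
python3 - <<'E'
from h import *
s=robot.state(); print(s["time_s"],s["tool_pos"],s["gripper_width"],s["wrist_force"],s["wrist_torque"])
save("scene","pics/s10.png",(240,400,130,290),4)
E
```

```text
8.5167 [0.4584 0.2022 0.2284] 0.0001187277166979247 [-7.2653 -2.8279 28.2874] [-0.4979  1.265   0.0761]
```

View pics/s10.png

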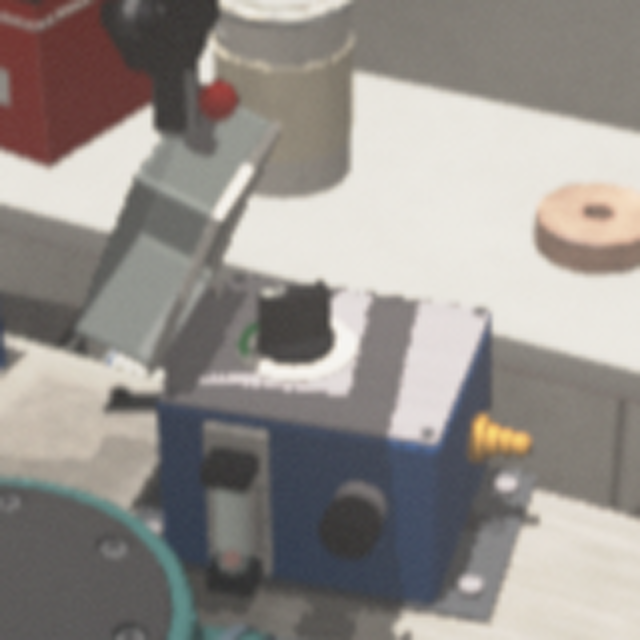

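Call:
arm_command(motion=[[[0,0,0.003],0,0.0],[[0,0,0.004],0,0.0],[[0,0.0003,0.004],0,0.0],[[0,0.0005,0.004],0,0.0],[[0,0.0007,0.004],0,0.0],[[0,0.001,0.004],0,0.0],[[0,0.001,0.004],0,0.0],[[0,0.001,0.004],0,0.0]])

```text
time_s: 9.23
tool_pos: [0.4538, 0.2339, 0.2252]
tcp_rot: [[0.981, 0.005, -0.194], [0.194, 0.003, 0.981], [0.005, -1.0, 0.002]]
wrist_force: [-1.8, 2.5, 21.1]
gripper_width: -0.0002
```

```bash
python3 - <<'E'
from h import *
s=robot.state(); print(s["time_s"],s["tool_pos"],s["gripper_width"],s["wrist_force"],s["wrist_torque"])
save("scene","pics/s11.png",(240,400,130,290),4)
E
```

```text
9.2333 [0.4538 0.2339 0.2252] -0.00017006876804553372 [-1.7964  2.4521 21.0959] [ 0.1451  0.2108 -0.0309]
```

View pics/s11.png

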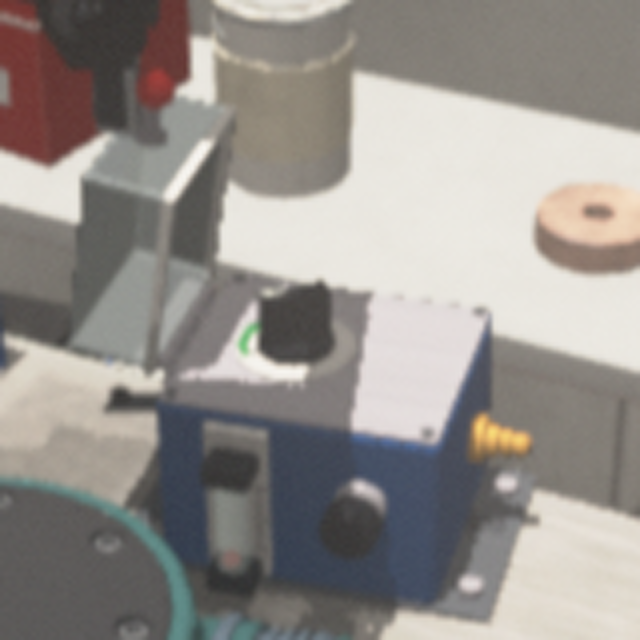

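Call:
arm_command(motion=[[[0,-0.04,0.004],0,0.0],[[0,-0.04,0],0,0.0],[[0,-0.03,0],0,0.0],[[0,0,0],0,0.0],[[0,0,0],0,0.0],[[0,0,0],0,0.0]])

```text
time_s: 9.78
tool_pos: [0.4507, 0.2362, 0.3297]
tcp_rot: [[0.981, -0.002, -0.194], [0.194, -0.001, 0.981], [-0.002, -1.0, -0.0]]
wrist_force: [-0.2, 0.2, -0.5]
gripper_width: -0.0003
```

```bash
python3 - <<'E'
from h import *
s=robot.state(); print(s["time_s"],s["tool_pos"],s["gripper_width"],s["wrist_force"],s["wrist_torque"])
c=save("scene","pics/s12.png",(200,360,130,290),4)
for th in (1.4,1.6,1.8,1.92): print(th,(proj(c,ballw(th))-[200,130])*4)
save("wrist","pics/w12.png")
E
```

```text
9.7833 [0.4507 0.2362 0.3297] -0.0003236940705785789 [-0.2441  0.2434 -0.5054] [ 0.0566  0.036  -0.0088]
1.4 [[318.6874  84.4373]]
1.6 [[267.3146  85.4688]]
1.8 [[220.188   96.4242]]
1.92 [[194.8192 107.4354]]
```

View pics/s12.png

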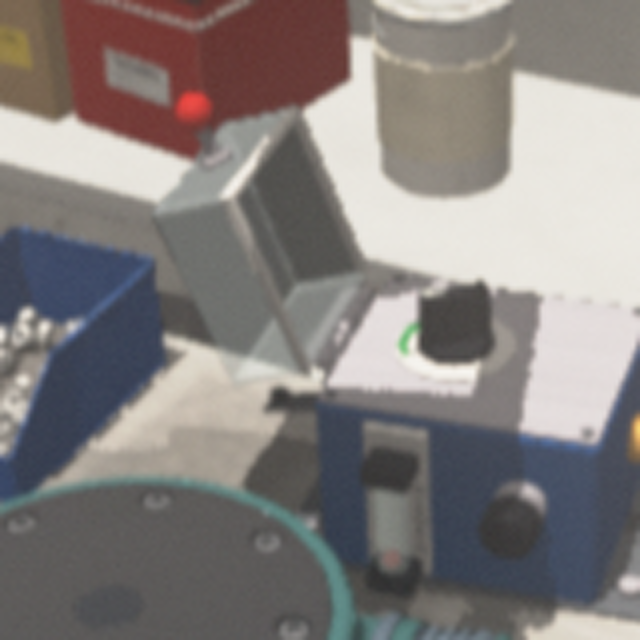

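View pics/w12.png

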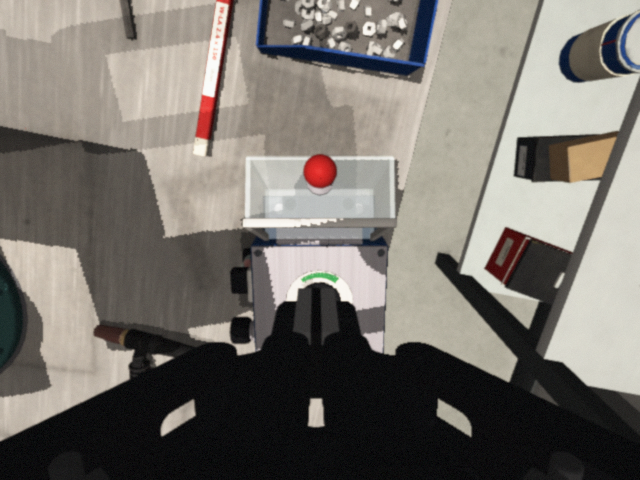

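Call:
arm_command(motion=[[[0.0029,0,-0.031],0,0.05],[[0,0,-0.031],0,0.05],[[0,0,-0.0312],0,0.05],[[0,0.02,0],-0.122,0.05],[[0,0.02,0],-0.122,0.05],[[0,0.02,0],-0.122,0.05],[[0,0.02,0],-0.122,0.05],[[0,0,0],-0.123,0.05],[[0,0,0],0,0.05],[[0,0,0],0,0.05]])

```text
time_s: 10.72
tool_pos: [0.4718, 0.1455, 0.2496]
tcp_rot: [[0.695, -0.003, -0.719], [0.719, -0.0, 0.695], [-0.002, -1.0, 0.002]]
wrist_force: [0.3, 0.8, -0.2]
gripper_width: 0.0498
```

```bash
python3 - <<'E'
from h import *
s=robot.state(); print(s["time_s"],s["tool_pos"],s["tcp_rot"],s["gripper_width"],s["qpos"])
c=save("wrist","pics/w13.png")
a=PB[2]+np.radians(125)
k=b2w(PB,[[0,.018,.146]])[0]
print(proj(c,[k,k+.019*np.array([np.cos(a),np.sin(a),0]),k-.019*np.array([np.cos(a),np.sin(a),0])]), proj(c,b2w(PB,[[0,.018,.116]])))
E
```

```text
10.7167 [0.4718 0.1455 0.2496] [[ 0.6951 -0.0026 -0.7189]
 [ 0.7189 -0.0003  0.6951]
 [-0.002  -1.      0.0017]] 0.049810701069075085 [ 0.1589  0.1886  1.7062  0.0002  1.2494 -0.6433]
[[314.2769 238.6606]
 [314.1113 208.5042]
 [314.4362 267.6492]] [[314.4999 227.4089]]
```

View pics/w13.png

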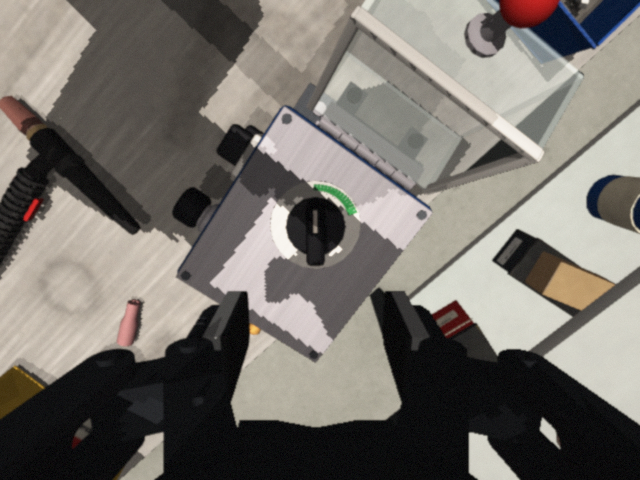

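Call:
arm_command(motion=[[[0.0005,0.03,0],0,0.05],[[0,0.03,0],0,0.05],[[0,0.03,0],0,0.05],[[0,0.025,0],0,0.04],[[0,0.012,0],0,0.03],[[0,0,0],0,0.03],[[0,0,0],0,0.03]])

```text
time_s: 11.35
tool_pos: [0.473, 0.146, 0.1238]
tcp_rot: [[0.694, -0.001, -0.72], [0.72, -0.0, 0.694], [-0.0, -1.0, 0.0]]
wrist_force: [0.3, -0.2, 1.0]
gripper_width: 0.0299
```

```bash
python3 - <<'E'
from h import *
s=robot.state(); print(s["time_s"],s["tool_pos"],s["gripper_width"],s["wrist_force"])
c=save("wrist","pics/w14.png")
E
```

```text
11.35 [0.473  0.146  0.1238] 0.02986258315674502 [ 0.2844 -0.2368  1.0066]
```

View pics/w14.png

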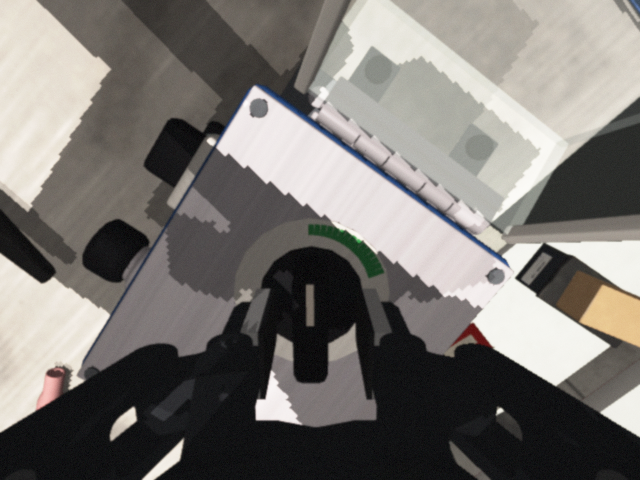

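```bash
python3 - <<'E'
from h import *
s=robot.state();c=robot.capture("wrist");p=np.array(s["tool_pos"]);R=np.array(s["tcp_rot"])
for y in (0,-.019,-.023,-.027):
  for z in (-.011,0,.011): print(y,z,proj(c,p+R@[0,y,z]), proj(c,p+R@[0.015,y,z]))
k=b2w(PB,[[0,.018,.146],[0,.018,.138]]);print(proj(c,k),k)
E
```

```text
0 -0.011 [[313.6836 336.9989]] [[352.849  336.9687]]
0 0 [[313.624  310.6141]] [[353.5334 310.5834]]
0 0.011 [[313.562  283.2076]] [[354.2442 283.1763]]
-0.019 -0.011 [[313.4292 364.7196]] [[357.7934 364.6852]]
-0.019 0 [[313.356  335.3549]] [[358.6772 335.3199]]
-0.019 0.011 [[313.2796 304.6955]] [[359.5999 304.6598]]
-0.023 -0.011 [[313.3668 371.5202]] [[359.0064 371.4848]]
-0.023 0 [[313.29   341.4436]] [[359.9431 341.4076]]
-0.023 0.011 [[313.2098 310.001 ]] [[360.9223 309.9643]]
-0.027 -0.011 [[313.3007 378.7234]] [[360.2912 378.687 ]]
-0.027 0 [[313.2201 347.901 ]] [[361.2856 347.8638]]
-0.027 0.011 [[313.1358 315.6353]] [[362.3266 315.5974]]
[[306.764  335.9431]
 [307.2233 324.5033]] [[0.4715 0.1454 0.146 ]
 [0.4715 0.1454 0.138 ]]
```

Call:
arm_command(motion=[[[-0.0013,0.002,0],0,0.03],[[0,0,0],0,0.022],[[0,0,0],0,0.015],[[0,0,0],0,0.01],[[0,0,0],0,0.0],[[0,0,0],0,0.0],[[0,0,0],0,0.0]])

```text
time_s: 12.03
tool_pos: [0.4719, 0.1446, 0.1227]
tcp_rot: [[0.692, 0.0, -0.722], [0.722, -0.001, 0.692], [-0.0, -1.0, -0.001]]
wrist_force: [-2.0, -3.1, 7.8]
gripper_width: 0.0113
```

```bash
python3 - <<'E'
from h import *
s=robot.state(); print(s["time_s"],s["tool_pos"],s["gripper_width"],s["wrist_force"],s["wrist_torque"])
c=save("wrist","pics/w15.png")
E
```

```text
12.0333 [0.4719 0.1446 0.1227] 0.011279997516211017 [-1.9638 -3.0991  7.7623] [-0.3837  0.381   0.0543]
```

View pics/w15.png

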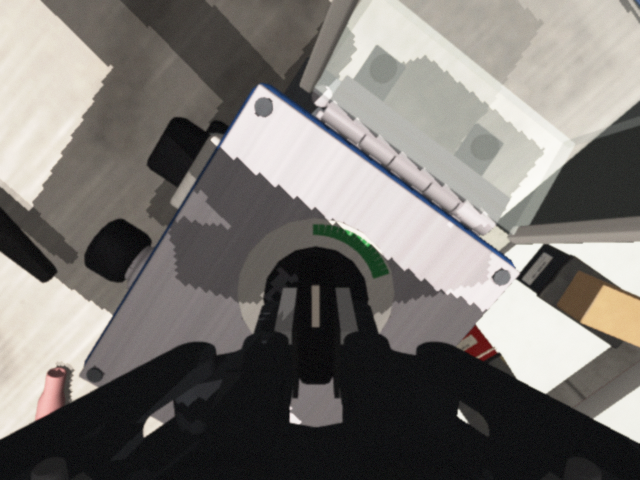

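Call:
arm_command(motion=[[[0,0,0],0.1,0.0],[[0,0,0],0.11,0.0],[[0,0,0],0.11,0.0],[[0,0,0],0.11,0.0],[[0,0,0],0.11,0.0],[[0,0,0],0.11,0.0],[[0,0,0],0.11,0.0],[[0,0,0],0.11,0.0],[[0,0,0],0.11,0.0],[[0,0,0],0.11,0.0],[[0,0,0],0.07,0.0],[[0,0,0],0.05,0.0],[[0,0,0],0,0.0]])

```text
time_s: 13.17
tool_pos: [0.4702, 0.1442, 0.1227]
tcp_rot: [[0.919, -0.003, 0.395], [-0.395, -0.002, 0.919], [-0.002, -1.0, -0.003]]
wrist_force: [-6.1, -4.4, 12.0]
gripper_width: 0.0107
```

```bash
python3 - <<'E'
from h import *
s=robot.state(); print(s["time_s"],s["tool_pos"],s["tcp_rot"],s["gripper_width"],s["wrist_force"],s["wrist_torque"])
R=np.array(s["tcp_rot"]);print(np.degrees(np.arctan2(R[1,0],R[0,0])))
c=save("wrist","pics/w16.png");save("scene","pics/s16.png",(200,360,130,290),4)
E
```

```text
13.1667 [0.4702 0.1442 0.1227] [[ 0.9187 -0.0027  0.395 ]
 [-0.395  -0.0016  0.9187]
 [-0.0019 -1.     -0.0025]] 0.0106812378685364 [-6.1295 -4.3501 12.0226] [-0.658   0.943   0.1352]
-23.26568877392257
```

View pics/w16.png

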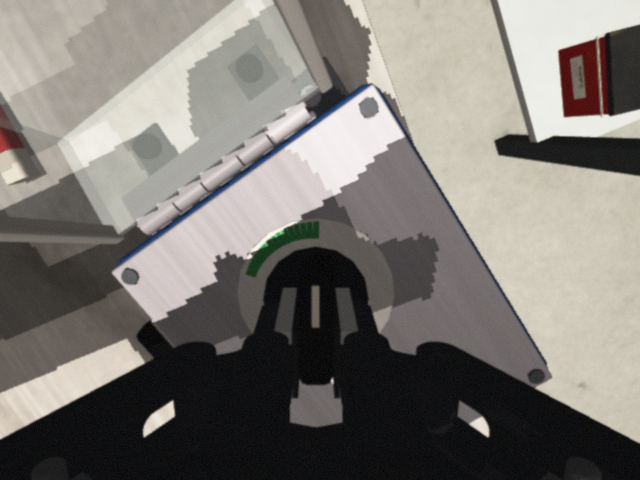

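View pics/s16.png

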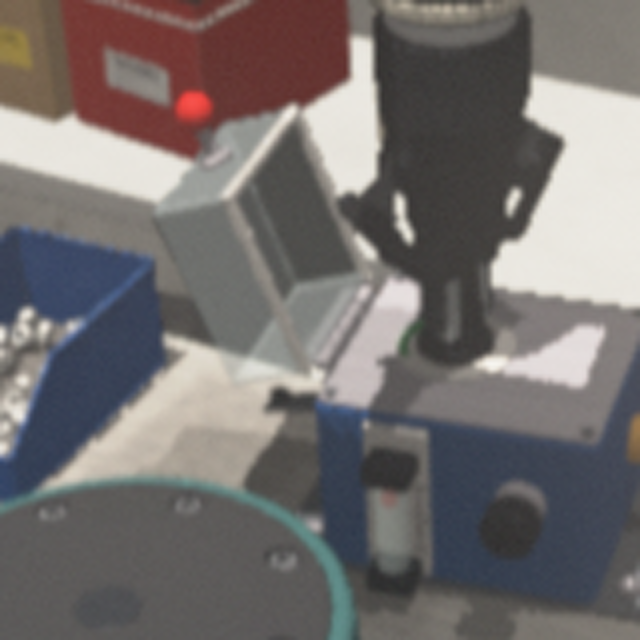

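Call:
arm_command(motion=[[[0,0,0],0.02,0.0],[[0,0,0],0,0.0],[[0,0,0],0,0.0],[[0,0,0],0,0.0],[[0,0,0],0,0.0],[[0,0,0],0,0.0],[[0,0,0],0,0.0],[[0,0,0],0,0.0],[[0,0,0],0,0.0],[[0,0,0],0,0.0],[[0,0,0],0,0.0],[[0,0,0],0,0.0],[[0,0,0],0,0.0],[[0,0,0],0,0.0],[[0,0,0],0,0.0],[[0,0,0],0,0.0],[[0,0,0],0,0.0],[[0,0,0],0,0.0],[[0,0,0],0,0.0],[[0,0,0],0,0.0]])

```text
time_s: 14.93
tool_pos: [0.4702, 0.1442, 0.1227]
tcp_rot: [[0.912, -0.003, 0.41], [-0.41, -0.002, 0.912], [-0.002, -1.0, -0.003]]
wrist_force: [-6.5, -3.4, 11.2]
gripper_width: 0.0109
```

Call:
arm_command(motion=[[[0,0,0],0,0.0],[[0,0,0],0,0.0],[[0,0,0],0,0.0],[[0,0,0],0,0.0],[[0,0,0],0,0.0],[[0,0,0],0,0.0],[[0,0,0],0,0.0],[[0,0,0],0,0.0]])

```text
time_s: 15.6
tool_pos: [0.4702, 0.1442, 0.1227]
tcp_rot: [[0.912, -0.003, 0.41], [-0.41, -0.002, 0.912], [-0.002, -1.0, -0.003]]
wrist_force: [-6.6, -4.2, 12.7]
gripper_width: 0.0109
```

```bash
python3 - <<'E'
from h import *
s=robot.state(); print(s["time_s"],s["tool_pos"],s["gripper_width"],s["wrist_force"],s["wrist_torque"])
c=save("wrist","pics/w17.png",(200,440,180,440),2)
E
```

```text
15.6 [0.4702 0.1442 0.1227] 0.010887383787571885 [-6.6226 -4.2363 12.6687] [-0.6378  1.0277  0.4437]
```

View pics/w17.png

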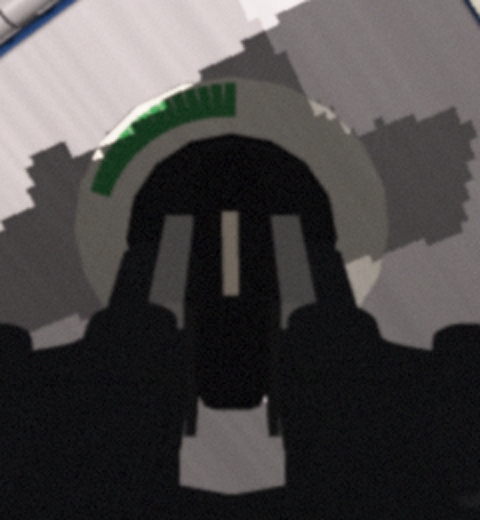

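Knob torque rose to 0.44 N m: it is against the stop, held over 2 s. Release and lift.

Call:
arm_command(motion=[[[0,0,0],0,0.05],[[0,0,0],0,0.06],[[0,0,0],0,0.06],[[0,0,0],0,0.06],[[0,-0.03,0],0,0.06],[[0,-0.04,0],0,0.06],[[0,-0.04,0],0,0.06],[[0,-0.04,0],0,0.06],[[0,-0.04,0],0,0.06],[[0,0,0],0,0.06],[[0,0,0],0,0.06]])

```text
time_s: 16.57
tool_pos: [0.4743, 0.1456, 0.3148]
tcp_rot: [[0.911, 0.007, 0.411], [-0.411, 0.002, 0.911], [0.006, -1.0, 0.004]]
wrist_force: [-0.2, 0.8, -0.2]
gripper_width: 0.0601
```

```bash
python3 - <<'E'
from h import *
s=robot.state(); print(s["time_s"],s["tool_pos"],s["tcp_rot"],s["gripper_width"],s["wrist_force"],s["wrist_torque"])
c=save("wrist","pics/w18.png");save("scene","pics/s18.png",(200,360,130,290),4)
E
```

```text
16.5667 [0.4743 0.1456 0.3148] [[ 0.9114  0.0072  0.4114]
 [-0.4114  0.0016  0.9114]
 [ 0.006  -1.      0.0044]] 0.06009153022353978 [-0.2313  0.765  -0.1864] [-0.001   0.0195  0.0115]
```

View pics/w18.png

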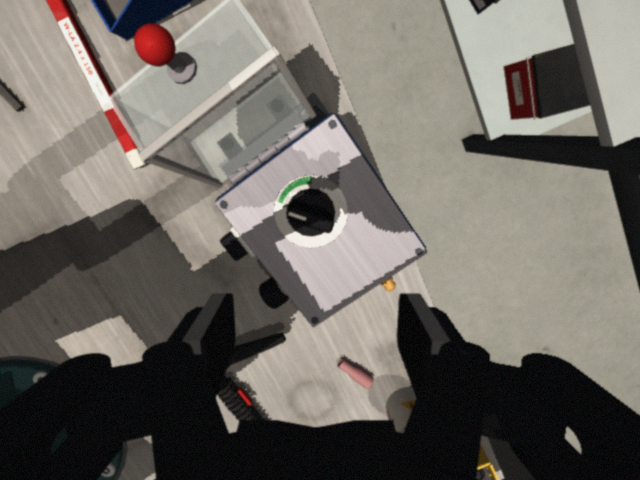

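View pics/s18.png

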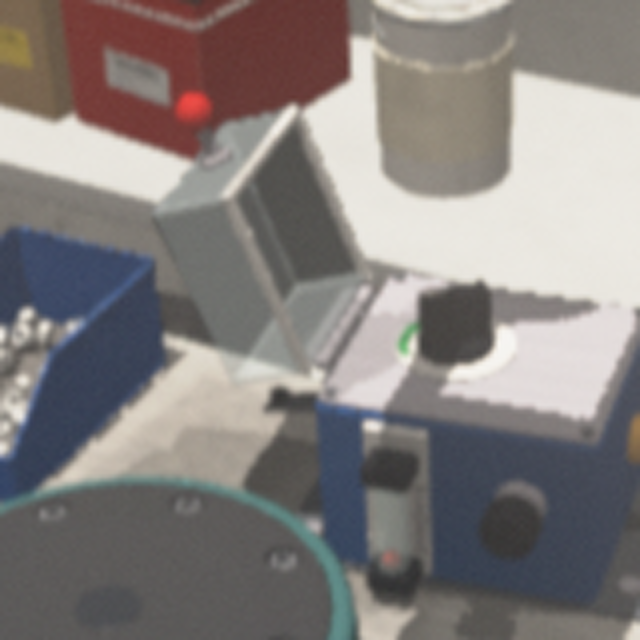

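View pics/w5.png

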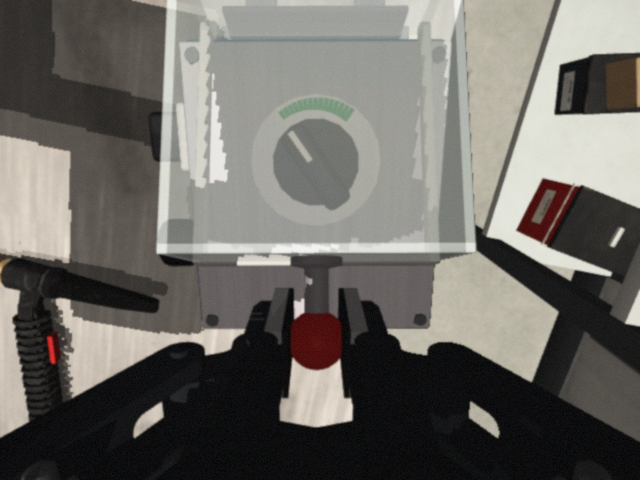

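```bash
cat >> h.py <<'E'
def tobox(p):
    a=PB[2];d=np.array(p)-[PB[0],PB[1],0]
    return np.array([d[0]*np.cos(a)+d[1]*np.sin(a),-d[0]*np.sin(a)+d[1]*np.cos(a),p[2]])
def intool(d):  # world vec -> tool
    return np.array(robot.state()["tcp_rot"]).T@d
def yaw():
    R=np.array(robot.state()["tcp_rot"]);return np.degrees(np.arctan2(R[1,0],R[0,0]))
E
python3 - <<'E'
from h import *
print("grip",tobox([.4853,.0727,.1224]),"knob",tobox([.4702,.1442,.1227]))
s=robot.state();print(ballw(1.92),ballw(0),yaw())
print(intool(ballw(1.92,.138)[0]-s["tool_pos"]))
c=robot.capture("wrist");print(proj(c,ballw(1.92)))
im=cv2.cvtColor(c["image"],cv2.COLOR_RGB2HSV)
E
```

```text
grip [-0.0006 -0.056   0.1224] knob [-0.0015  0.0171  0.1227]
[[0.4453 0.2782 0.2286]] [[0.4859 0.0728 0.142 ]] -24.294357862067702
[-0.0787  0.0828  0.1103]
[[155.877  39.149]]
```

Call:
arm_command(motion=[[[-0.02,0,0.0275],0,0.06],[[-0.02,0,0.0275],0,0.06],[[-0.0197,0,0.0275],0,0.06],[[-0.019,0,0.0278],0,0.06],[[0,0.013,0],-0.09,0.06],[[0,0.013,0],-0.09,0.06],[[0,0.012,0],-0.09,0.06],[[0,0,0],0,0.06],[[0,0,0],0,0.06]])

```text
time_s: 17.47
tool_pos: [0.4443, 0.2774, 0.2718]
tcp_rot: [[0.988, -0.004, 0.156], [-0.156, -0.002, 0.988], [-0.004, -1.0, -0.002]]
wrist_force: [-0.1, 0.7, 0.2]
gripper_width: 0.0601
```

```bash
python3 - <<'E'
from h import *
s=robot.state();print(s["time_s"],s["tool_pos"],yaw(),s["qpos"])
print(intool(ballw(1.92,.138)[0]-s["tool_pos"]))
c=save("wrist","pics/w19.png");print(proj(c,ballw(1.92)))
E
```

```text
17.4667 [0.4443 0.2774 0.2718] -8.971149790314234 [0.4261 0.215  1.6136 0.0002 1.3177 0.5827]
[0.0011 0.0434 0.0008]
[[315.452  271.7523]]
```

View pics/w19.png

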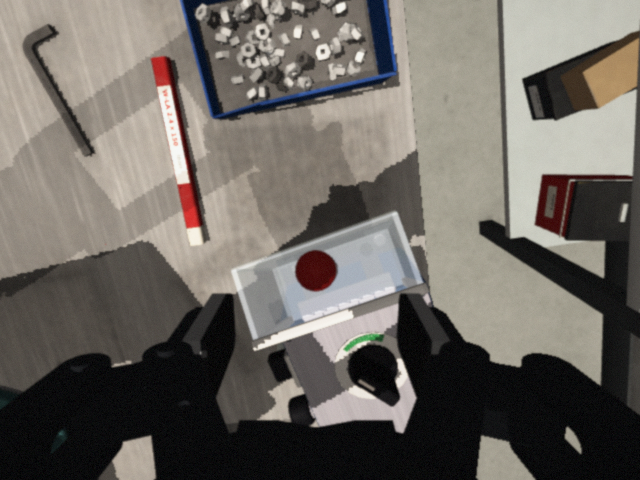

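Call:
arm_command(motion=[[[0.0005,0.02,0.0008],0,0.06],[[0,0.02,0],0,0.055],[[0,0.014,0],0,0.045],[[0,0.005,0],0,0.035],[[0,0,0],0,0.032],[[0,0,0],0,0.032]])

```text
time_s: 18.02
tool_pos: [0.4468, 0.2788, 0.2155]
tcp_rot: [[0.988, 0.001, 0.155], [-0.155, 0.0, 0.988], [0.001, -1.0, 0.001]]
wrist_force: [-0.5, -0.4, -0.0]
gripper_width: 0.0321
```

```bash
python3 - <<'E'
from h import *
s=robot.state();print(s["time_s"],s["tool_pos"],s["gripper_width"],s["wrist_force"])
print(intool(ballw(1.92,.138)[0]-s["tool_pos"]))
c=save("wrist","pics/w20.png");save("scene","pics/s20.png",(200,360,130,290),4)
E
```

```text
18.0167 [0.4468 0.2788 0.2155] 0.032142276321105626 [-0.4683 -0.369  -0.0196]
[-0.0013 -0.0128 -0.001 ]
```

View pics/w20.png

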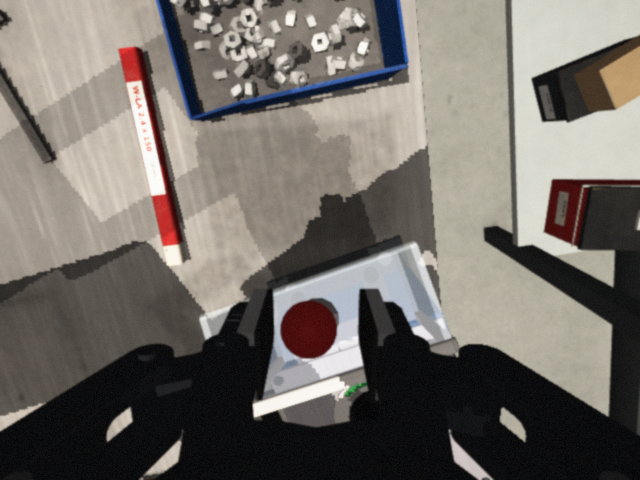

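View pics/s20.png

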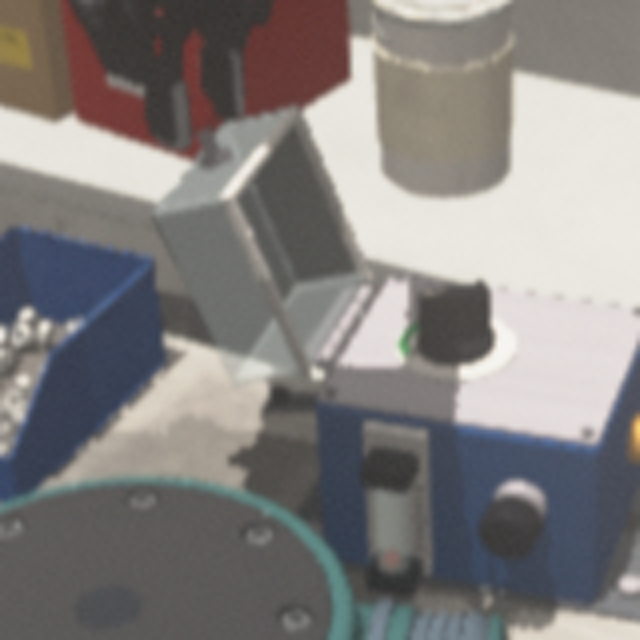

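Call:
arm_command(motion=[[[-0.0022,0.003,0.001],0,0.032],[[0,0,0],0,0.026],[[0,0,0],0,0.02],[[0,0,0],0,0.012],[[0,0,0],0,0.005],[[0,0,0],0,0.005]])

```text
time_s: 18.62
tool_pos: [0.4444, 0.2801, 0.2124]
tcp_rot: [[0.988, 0.001, 0.153], [-0.153, 0.0, 0.988], [0.0, -1.0, 0.001]]
wrist_force: [-1.8, -0.7, 5.4]
gripper_width: 0.0166
```

```bash
python3 - <<'E'
from h import *
s=robot.state();print(s["time_s"],s["tool_pos"],s["gripper_width"],s["wrist_force"],yaw())
print(intool(ballw(1.92,.138)[0]-s["tool_pos"]))
c=save("wrist","pics/w21.png")
E
```

```text
18.6167 [0.4444 0.2801 0.2124] 0.016641647914240106 [-1.8173 -0.6589  5.429 ] -8.820925395914431
[ 0.0012 -0.016  -0.002 ]
```

View pics/w21.png

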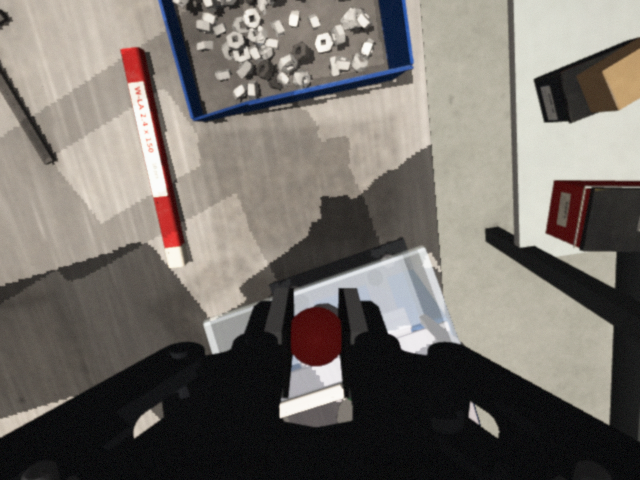

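```bash
cat > traj.py <<'E'
import numpy as np, json
phi=np.arctan2(30,135);R=.1383;al=np.radians(20)
def P(t): return np.array([-R*np.cos(phi+t),R*np.sin(phi+t)]) # box y (left), up
def rows(t0,t1,n):
    cur=P(t0);out=[]
    for t in np.linspace(t0,t1,n+1)[1:]:
        d=P(t)-cur; r=[round(-np.sin(al)*d[0],4),round(-d[1],4),round(np.cos(al)*d[0],4)]
        # rounding carry
        dd=np.array([ (r[2]*np.cos(al)-r[0]*np.sin(al)), -r[1]]);cur=cur+dd
        out.append([r,0,0.005])
    return out
for a in [(1.92,1.4,8),(1.4,.8,10),(.8,.3,10),(.3,0,10)]: print(a,json.dumps(rows(*a)))
E
python3 traj.py
```

```text
(1.92, 1.4, 8) [[[0.0026, -0.0046, -0.0073], 0, 0.005], [[0.0027, -0.0041, -0.0075], 0, 0.005], [[0.0028, -0.0035, -0.0078], 0, 0.005], [[0.0029, -0.003, -0.008], 0, 0.005], [[0.0029, -0.0024, -0.0081], 0, 0.005], [[0.003, -0.0019, -0.0083], 0, 0.005], [[0.003, -0.0013, -0.0083], 0, 0.005], [[0.0031, -0.0007, -0.0085], 0, 0.005]]
(1.4, 0.8, 10) [[[0.0028, -0.0001, -0.0078], 0, 0.005], [[0.0028, 0.0003, -0.0078], 0, 0.005], [[0.0028, 0.0008, -0.0078], 0, 0.005], [[0.0028, 0.0014, -0.0077], 0, 0.005], [[0.0028, 0.0018, -0.0076], 0, 0.005], [[0.0027, 0.0023, -0.0075], 0, 0.005], [[0.0027, 0.0028, -0.0073], 0, 0.005], [[0.0026, 0.0033, -0.0072], 0, 0.005], [[0.0025, 0.0037, -0.007], 0, 0.005], [[0.0024, 0.0041, -0.0067], 0, 0.005]]
(0.8, 0.3, 10) [[[0.002, 0.0038, -0.0054], 0, 0.005], [[0.0019, 0.004, -0.0053], 0, 0.005], [[0.0018, 0.0044, -0.0051], 0, 0.005], [[0.0018, 0.0046, -0.0048], 0, 0.005], [[0.0017, 0.0048, -0.0047], 0, 0.005], [[0.0016, 0.0051, -0.0044], 0, 0.005], [[0.0015, 0.0053, -0.0041], 0, 0.005], [[0.0014, 0.0055, -0.0039], 0, 0.005], [[0.0013, 0.0058, -0.0036], 0, 0.005], [[0.0012, 0.0059, -0.0034], 0, 0.005]]
(0.3, 0, 10) [[[0.0007, 0.0036, -0.0019], 0, 0.005], [[0.0006, 0.0037, -0.0018], 0, 0.005], [[0.0006, 0.0038, -0.0016], 0, 0.005], [[0.0006, 0.0038, -0.0016], 0, 0.005], [[0.0005, 0.0038, -0.0015], 0, 0.005], [[0.0005, 0.0039, -0.0013], 0, 0.005], [[0.0005, 0.0039, -0.0013], 0, 0.005], [[0.0004, 0.004, -0.0011], 0, 0.005], [[0.0004, 0.004, -0.001], 0, 0.005], [[0.0003, 0.0041, -0.0009], 0, 0.005]]
```

Call:
arm_command(motion=[[[0.0026,-0.0046,-0.0073],0,0.005],[[0.0027,-0.0041,-0.0075],0,0.005],[[0.0028,-0.0035,-0.0078],0,0.005],[[0.0029,-0.003,-0.008],0,0.005],[[0.0029,-0.0024,-0.0081],0,0.005],[[0.003,-0.0019,-0.0083],0,0.005],[[0.003,-0.0013,-0.0083],0,0.005],[[0.0031,-0.0007,-0.0085],0,0.005],[[0,0,0],0,0.005]])

```text
time_s: 19.42
tool_pos: [0.4564, 0.2106, 0.2324]
tcp_rot: [[0.988, -0.002, 0.155], [-0.155, -0.003, 0.988], [-0.002, -1.0, -0.003]]
wrist_force: [0.2, -1.3, 0.5]
gripper_width: 0.0051
```

```bash
python3 - <<'E'
from h import *
s=robot.state();print(s["time_s"],s["tool_pos"],tobox(s["tool_pos"]),s["gripper_width"],s["wrist_force"],s["wrist_torque"],yaw())
c=save("wrist","pics/w22.png");save("scene","pics/s22.png",(200,360,130,290),4)
E
```

```text
19.4167 [0.4564 0.2106 0.2324] [-0.0022  0.0849  0.2324] 0.005060635863095988 [ 0.2282 -1.2753  0.5432] [ 0.0734 -0.0118  0.0225] -8.893182359868058
```

View pics/w22.png

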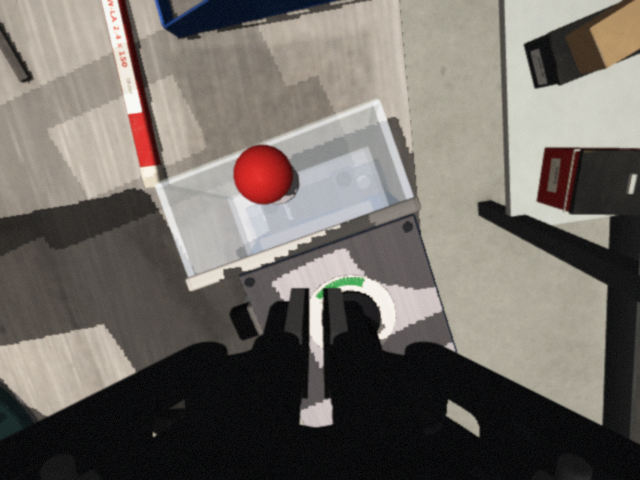

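View pics/s22.png

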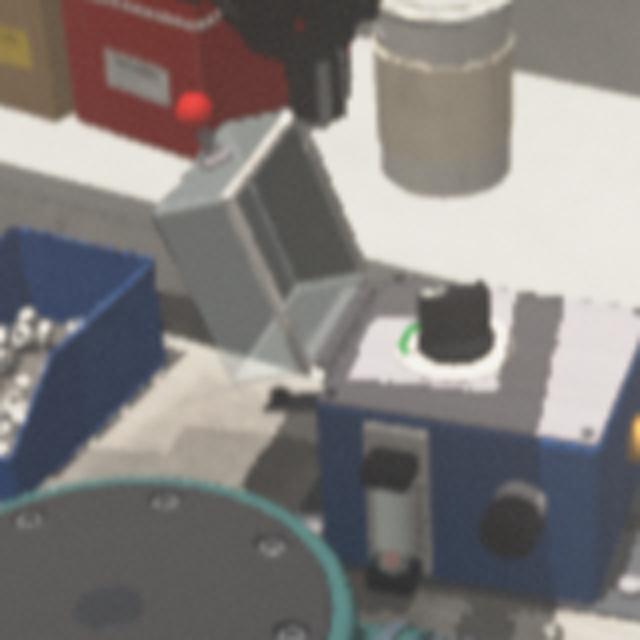

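```bash
python3 - <<'E'
from h import *
s=robot.state()
t=b2w(PB,[[-.0005,.1545,.30]])[0]
print(intool(t-s["tool_pos"]),tobox(s["tool_pos"]))
E
```

```text
[-0.0239 -0.0664  0.0637] [0.0002 0.0865 0.2336]
```

Call:
arm_command(motion=[[[0,-0.034,0],0,0.02],[[0,-0.034,0],0,0.04],[[-0.0119,0,0.0318],0,0.04],[[-0.012,0,0.0319],0,0.04],[[0,0,0],0.122,0.04],[[0,0,0],0.122,0.04],[[0,0,0],0.122,0.04],[[0,0,0],0.122,0.04],[[0,0,0],0.122,0.04],[[0,0,0],0.122,0.04],[[0,0,0],0.122,0.04],[[0,0,0],0.122,0.04],[[0,0,0],0.122,0.04],[[0,0,0],0.122,0.04],[[0,0,0],0,0.04],[[0,0,0],0,0.04]])

```text
time_s: 20.85
tool_pos: [0.4442, 0.2803, 0.3018]
tcp_rot: [[0.199, 0.002, 0.98], [-0.98, 0.001, 0.199], [-0.0, -1.0, 0.002]]
wrist_force: [-0.1, 0.1, -0.1]
gripper_width: 0.04
```

```bash
python3 - <<'E'
from h import *
s=robot.state();print(s["time_s"],s["tool_pos"],tobox(s["tool_pos"]),yaw(),np.degrees(PB[2]),s["qpos"],s["gripper_width"])
t=b2w(PB,[[-.0005,.1545,.2160]])[0]
print(intool(t-s["tool_pos"]))
c=save("wrist","pics/w23.png")
E
```

```text
20.85 [0.4442 0.2803 0.3018] [-0.0007  0.1557  0.3018] -78.50956770100578 11.172677005051053 [ 0.4315  0.19    1.5709 -0.0001  1.3789  1.8018] 0.04003685342510813
[0.0012 0.0858 0.    ]
```

View pics/w23.png

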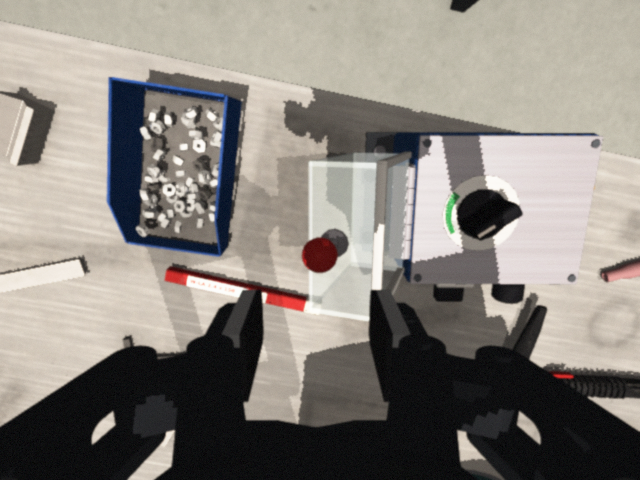

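Call:
arm_command(motion=[[[0.001,0.025,0],0,0.04],[[0,0.025,0],0,0.04],[[0,0.02,0],0,0.04],[[0,0.015,0],0,0.04],[[0,0,0],0,0.04],[[0,0,0],0,0.04]])

```text
time_s: 21.4
tool_pos: [0.4433, 0.2789, 0.216]
tcp_rot: [[0.197, -0.001, 0.98], [-0.98, -0.001, 0.197], [0.0, -1.0, -0.001]]
wrist_force: [0.1, -0.5, -0.1]
gripper_width: 0.0402
```

```bash
python3 - <<'E'
from h import *
s=robot.state();print(s["time_s"],s["tool_pos"],tobox(s["tool_pos"]),yaw(),s["wrist_force"],s["gripper_width"])
c=save("wrist","pics/w24.png");save("scene","pics/s24.png",(200,360,130,290),4)
E
```

```text
21.4 [0.4433 0.2789 0.216 ] [-0.0018  0.1545  0.216 ] -78.61173717688108 [ 0.131  -0.4763 -0.1142] 0.04023061639123504
```

View pics/w24.png

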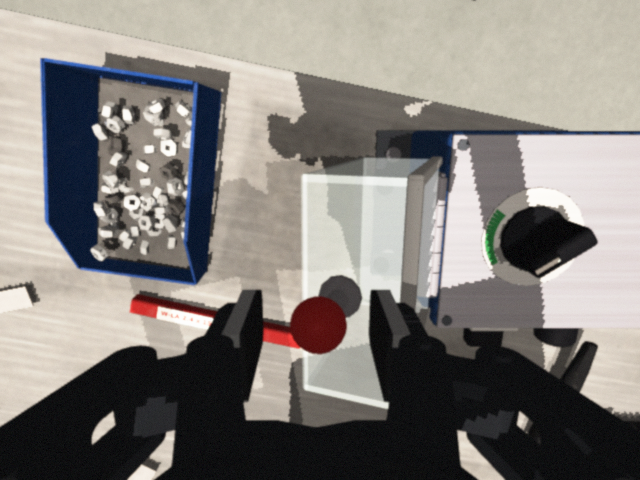

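View pics/s24.png

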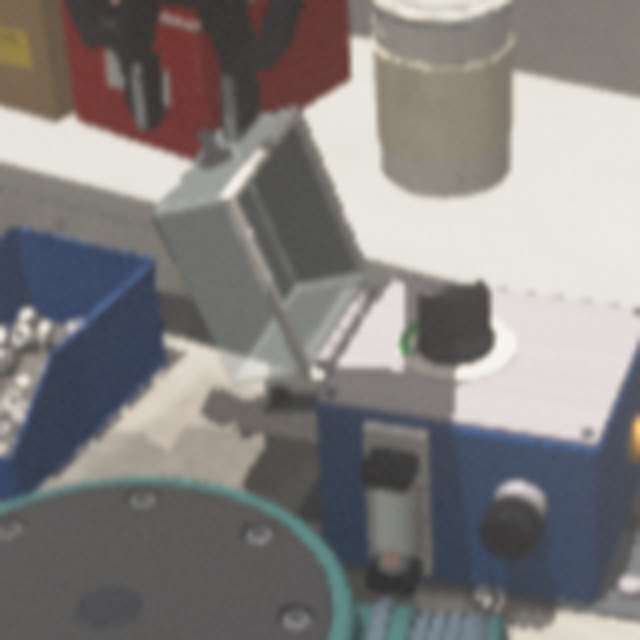

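Call:
arm_command(motion=[[[0.006,0,0],0,0.04],[[0.0055,0,0],0,0.04],[[0.007,-0.0037,0],0,0.04],[[0.007,-0.0036,0],0,0.04],[[0.007,-0.003,0],0,0.04],[[0.007,-0.0028,0],0,0.04],[[0.007,-0.0022,0],0,0.04],[[0.007,-0.0019,0],0,0.04],[[0.007,-0.0015,0],0,0.04],[[0.007,-0.0011,0],0,0.04],[[0.007,-0.0008,0],0,0.04],[[0.007,-0.0004,0],0,0.04],[[0.007,0.0001,0],0,0.04],[[0.007,0.0003,0],0,0.04],[[0,0,0],0,0.04]])

```text
time_s: 22.75
tool_pos: [0.4623, 0.1841, 0.2367]
tcp_rot: [[0.195, -0.0, 0.981], [-0.981, -0.001, 0.195], [0.001, -1.0, -0.001]]
wrist_force: [0.6, -0.8, -0.3]
gripper_width: 0.0401
```

```bash
python3 - <<'E'
from h import *
s=robot.state();print(s["time_s"],s["tool_pos"],tobox(s["tool_pos"]),yaw(),s["wrist_force"],s["gripper_width"])
c=save("wrist","pics/w25.png");c=save("scene","pics/s25.png",(200,360,130,290),4)
print((proj(c,ballw(1.28))-[200,130])*4)
E
```

```text
22.75 [0.4623 0.1841 0.2367] [-0.0015  0.0578  0.2367] -78.7719996239545 [ 0.6312 -0.7553 -0.3321] 0.04005698934458016
[[350.5602  88.732 ]]
```

View pics/w25.png

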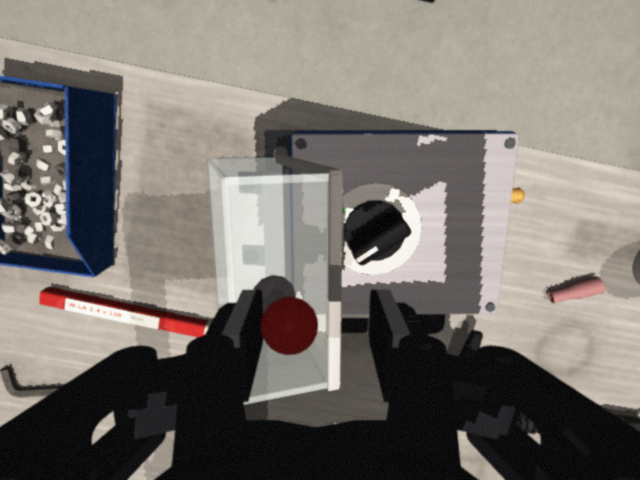

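View pics/s25.png

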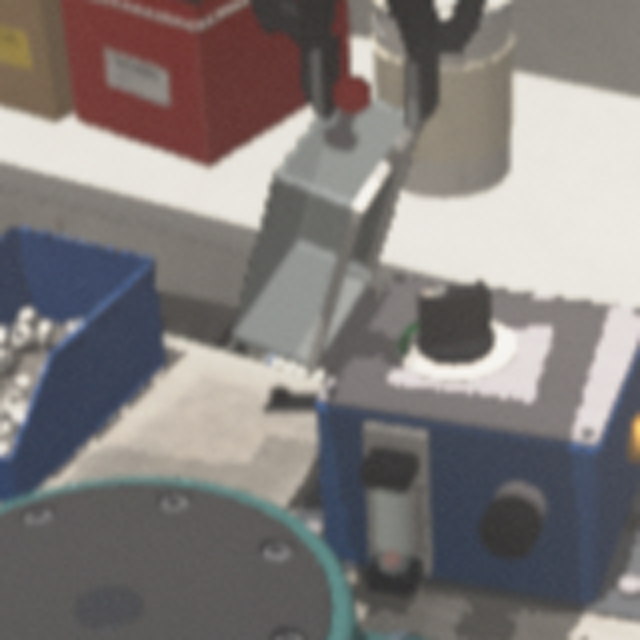

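Call:
arm_command(motion=[[[0.004,0.0005,0],0,0.04],[[0.004,0.001,0],0,0.04],[[0.004,0.001,0],0,0.04],[[0.003,0.0015,0],0,0.04],[[0.003,0.0015,0],0,0.04],[[0.003,0.0015,0],0,0.04],[[0.003,0.0015,0],0,0.04],[[0,0,0],0,0.04]])

```text
time_s: 23.52
tool_pos: [0.4668, 0.1613, 0.228]
tcp_rot: [[0.195, -0.001, 0.981], [-0.981, -0.0, 0.195], [0.0, -1.0, -0.001]]
wrist_force: [0.3, -0.1, -0.1]
gripper_width: 0.04
```

```bash
python3 - <<'E'
from h import *
s=robot.state();print(s["time_s"],s["tool_pos"],tobox(s["tool_pos"]),yaw(),s["wrist_force"],s["gripper_width"])
c=save("wrist","pics/w26.png");c=save("scene","pics/s26.png",(200,360,130,290),4)
for t in (.85,.95,1.05,1.15):print(t,(proj(c,ballw(t))-[200,130])*4)
E
```

```text
23.5167 [0.4668 0.1613 0.228 ] [-0.0016  0.0345  0.228 ] -78.7484057086266 [ 0.3412 -0.1372 -0.0723] 0.04001630760436755
0.85 [[461.6109 133.1315]]
0.95 [[437.0385 119.0141]]
1.05 [[411.4584 107.091 ]]
1.15 [[385.1914  97.5093]]
```

View pics/w26.png

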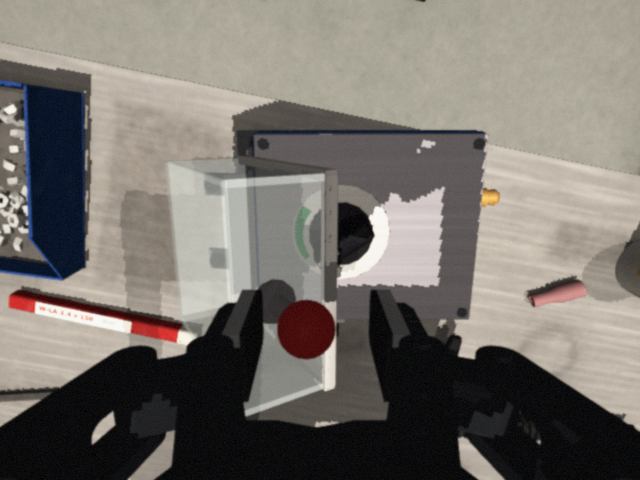

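View pics/s26.png

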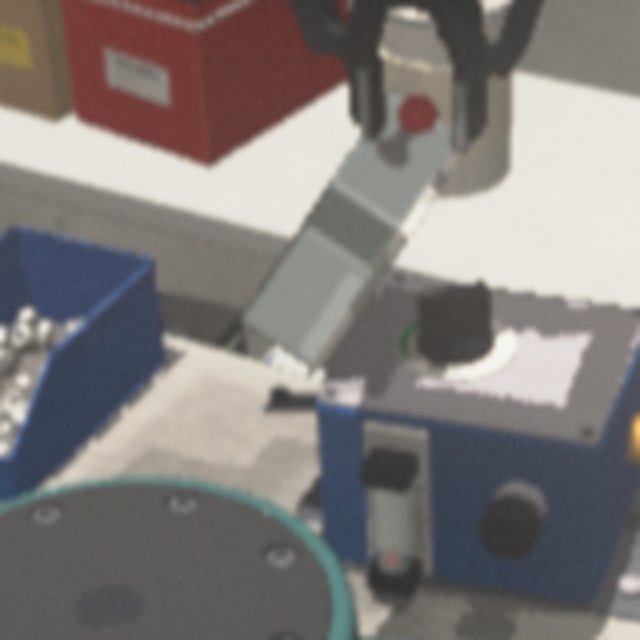

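Call:
arm_command(motion=[[[0,0,0],0,0.04],[[0,0,0],0,0.04],[[0,0,0],0,0.04],[[0,0,0],0,0.04]])

```text
time_s: 23.95
tool_pos: [0.4669, 0.162, 0.2285]
tcp_rot: [[0.196, 0.0, 0.981], [-0.981, 0.0, 0.196], [-0.0, -1.0, 0.0]]
wrist_force: [-0.2, 0.7, -0.4]
gripper_width: 0.04
```

```bash
python3 - <<'E'
from h import *
s=robot.state();print(s["time_s"],s["tool_pos"],tobox(s["tool_pos"]),yaw(),s["wrist_force"],s["gripper_width"])
c=save("wrist","pics/w27.png")
E
```

```text
23.95 [0.4669 0.162  0.2285] [-0.0013  0.0352  0.2285] -78.71557398150128 [-0.1632  0.7038 -0.3711] 0.039983816769900524
```

View pics/w27.png

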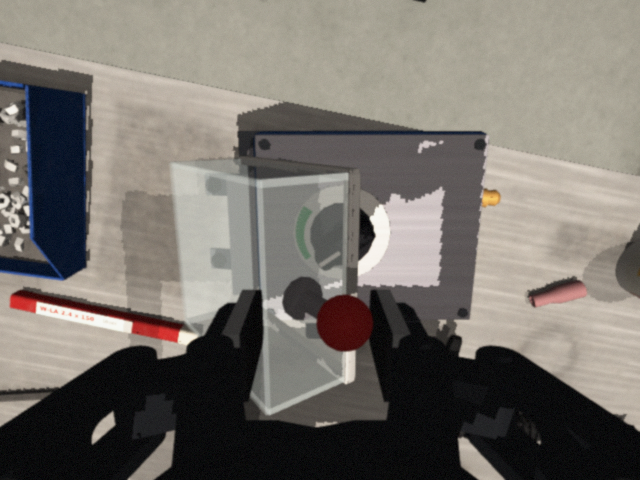

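```bash
python3 - <<'E'
import numpy as np, json
n=14;s=np.pi/2/n;L=.027;out=[]
# coords: right r, back b. tool x initially = right. ccw seen from above: right -> back
ang=0;Bp=0;C=np.array([-L,0.]);cur=C.copy()
for i in range(1,n+1):
    f=i/n; B=np.array([.005*min(1,f*2)-.0*f,0])
    a1=i*s
    Cn=B-L*np.array([np.cos(a1),np.sin(a1)])
    xh=np.array([np.cos(ang),np.sin(ang)]);zh=np.array([-np.sin(ang),np.cos(ang)])
    d=Cn-cur; r=[round(d@xh,4),0,round(d@zh,4)]
    cur=cur+r[0]*xh+r[2]*zh; ang=a1
    out.append([r,-round(s,4),.04])
print(json.dumps(out))
E
```

```text
[[[0.0009, 0, -0.003], -0.1122, 0.04], [[0.0009, 0, -0.0031], -0.1122, 0.04], [[0.0008, 0, -0.0032], -0.1122, 0.04], [[0.0009, 0, -0.0033], -0.1122, 0.04], [[0.0008, 0, -0.0033], -0.1122, 0.04], [[0.0008, 0, -0.0034], -0.1122, 0.04], [[0.0007, 0, -0.0035], -0.1122, 0.04], [[0.0002, 0, -0.003], -0.1122, 0.04], [[0.0001, 0, -0.003], -0.1122, 0.04], [[0.0002, 0, -0.003], -0.1122, 0.04], [[0.0002, 0, -0.0031], -0.1122, 0.04], [[0.0001, 0, -0.003], -0.1122, 0.04], [[0.0002, 0, -0.003], -0.1122, 0.04], [[0.0002, 0, -0.003], -0.1122, 0.04]]
```

Call:
arm_command(motion=[[[0.0009,0,-0.003],-0.1122,0.04],[[0.0009,0,-0.0031],-0.1122,0.04],[[0.0008,0,-0.0032],-0.1122,0.04],[[0.0009,0,-0.0033],-0.1122,0.04],[[0.0008,0,-0.0033],-0.1122,0.04],[[0.0008,0,-0.0034],-0.1122,0.04],[[0,0,0],0,0.04]])

```text
time_s: 24.58
tool_pos: [0.4521, 0.1483, 0.2285]
tcp_rot: [[0.767, -0.0, 0.642], [-0.642, -0.0, 0.767], [-0.0, -1.0, -0.0]]
wrist_force: [-0.2, 0.5, 0.5]
gripper_width: 0.0402
```

```bash
python3 - <<'E'
from h import *
s=robot.state();print(s["time_s"],s["tool_pos"],tobox(s["tool_pos"]),yaw(),s["wrist_force"],s["gripper_width"])
c=save("wrist","pics/w28.png");c=save("scene","pics/s28.png",(200,360,130,290),4)
E
```

```text
24.5833 [0.4521 0.1483 0.2285] [-0.0185  0.0246  0.2285] -39.93231919730794 [-0.1599  0.5     0.5491] 0.04023044987085907
```

View pics/w28.png

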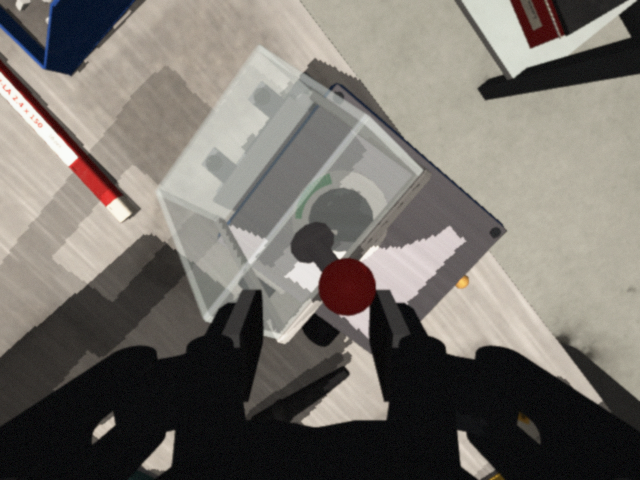

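View pics/s28.png

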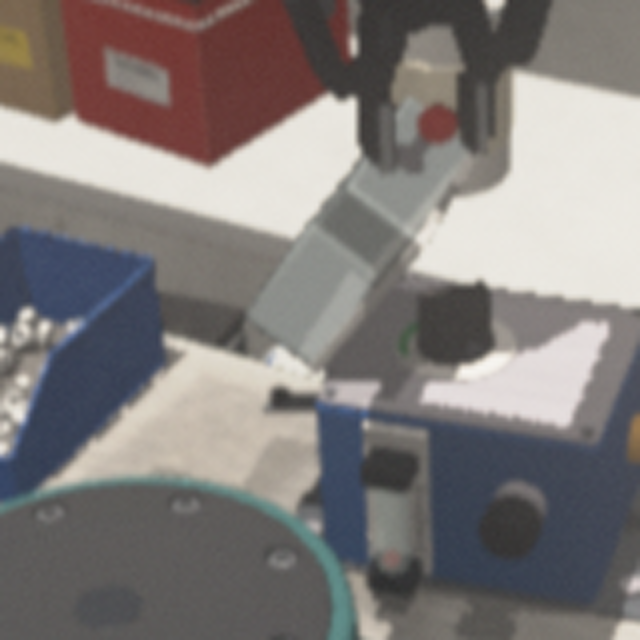

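Call:
arm_command(motion=[[[0.0007,0,-0.0035],-0.1122,0.04],[[0.0003,0,-0.003],-0.1122,0.04],[[0.0002,0,-0.003],-0.1122,0.04],[[0.0002,0,-0.003],-0.1122,0.04],[[0.0002,0,-0.0031],-0.1122,0.04],[[0.0002,0,-0.003],-0.1122,0.04],[[0.0002,0,-0.003],-0.1122,0.04],[[0.0002,0,-0.003],-0.1122,0.04],[[0,0,0],0,0.04]])

```text
time_s: 25.43
tool_pos: [0.4472, 0.1249, 0.2285]
tcp_rot: [[0.981, 0.0, -0.196], [0.196, -0.0, 0.981], [0.0, -1.0, -0.0]]
wrist_force: [-0.3, 0.6, 0.1]
gripper_width: 0.0399
```

```bash
python3 - <<'E'
from h import *
s=robot.state();print(s["time_s"],s["tool_pos"],tobox(s["tool_pos"]),yaw(),s["wrist_force"],s["gripper_width"])
c=save("wrist","pics/w29.png");c=save("scene","pics/s29.png",(200,360,130,290),4)
for t in (.75,.85,.95,1.05,1.15):print(t,(proj(c,ballw(t))-[200,130])*4)
E
```

```text
25.4333 [0.4472 0.1249 0.2285] [-0.0278  0.0027  0.2285] 11.31889203202896 [-0.3405  0.5668  0.1174] 0.03989510033320067
0.75 [[484.8701 149.2632]]
0.85 [[461.6109 133.1315]]
0.95 [[437.0385 119.0141]]
1.05 [[411.4584 107.091 ]]
1.15 [[385.1914  97.5093]]
```

View pics/w29.png

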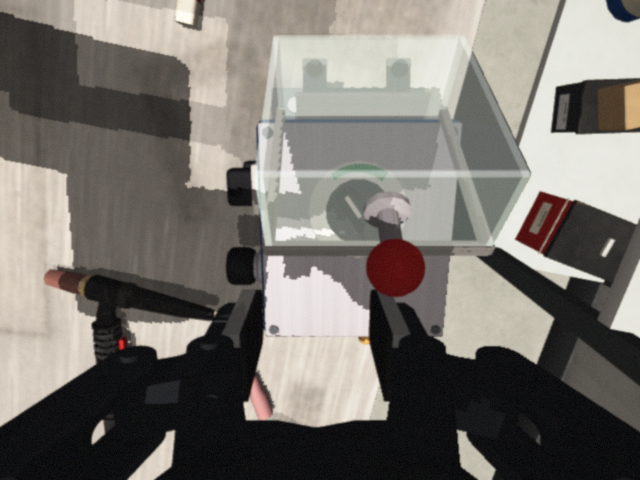

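View pics/s29.png

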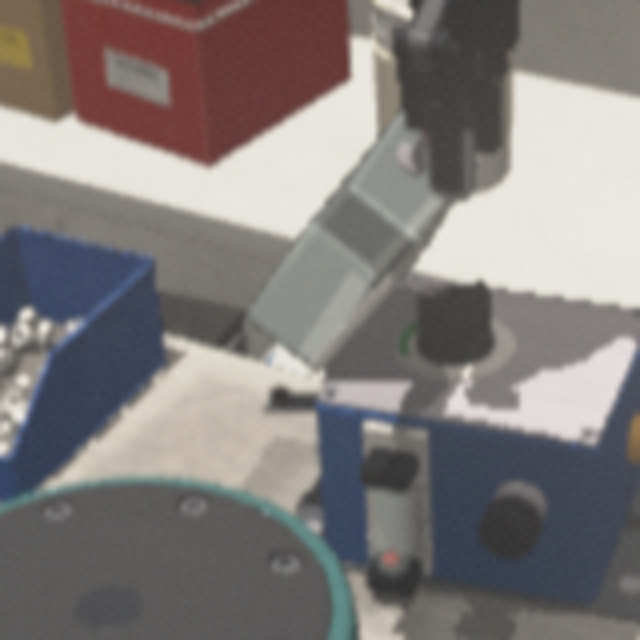

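```bash
python3 - <<'E'
import numpy as np, json
phi=np.arctan2(30,135);R=.1383
P=lambda t:np.array([R*np.cos(phi+t),R*np.sin(phi+t)])
def rows(t0,t1,n,dh=0):
    cur=P(t0);out=[]
    for i,t in enumerate(np.linspace(t0,t1,n+1)[1:]):
        d=P(t)-cur;r=[0,round(-d[1],4),round(-d[0],4)];cur=cur+[-r[2],-r[1]];out.append([r,0,.04])
    return out
for a in [(.945,.4,12),(.4,.15,8),(.15,-.02,6)]: print(json.dumps(rows(*a)))
E
```

```text
[[[0, 0.0026, -0.0057], 0, 0.04], [[0, 0.0029, -0.0056], 0, 0.04], [[0, 0.0031, -0.0054], 0, 0.04], [[0, 0.0034, -0.0053], 0, 0.04], [[0, 0.0036, -0.0052], 0, 0.04], [[0, 0.0038, -0.005], 0, 0.04], [[0, 0.0041, -0.0048], 0, 0.04], [[0, 0.0043, -0.0046], 0, 0.04], [[0, 0.0044, -0.0044], 0, 0.04], [[0, 0.0047, -0.0042], 0, 0.04], [[0, 0.0049, -0.0039], 0, 0.04], [[0, 0.005, -0.0038], 0, 0.04]]
[[[0, 0.0036, -0.0025], 0, 0.04], [[0, 0.0036, -0.0023], 0, 0.04], [[0, 0.0037, -0.0022], 0, 0.04], [[0, 0.0038, -0.0021], 0, 0.04], [[0, 0.0038, -0.002], 0, 0.04], [[0, 0.0039, -0.0019], 0, 0.04], [[0, 0.004, -0.0017], 0, 0.04], [[0, 0.004, -0.0016], 0, 0.04]]
[[[0, 0.0037, -0.0014], 0, 0.04], [[0, 0.0037, -0.0012], 0, 0.04], [[0, 0.0037, -0.0012], 0, 0.04], [[0, 0.0038, -0.001], 0, 0.04], [[0, 0.0038, -0.0009], 0, 0.04], [[0, 0.0038, -0.0009], 0, 0.04]]
```

Call:
arm_command(motion=[[[0,0.0036,-0.0057],0,0.04],[[0,0.0039,-0.0056],0,0.04],[[0,0.0041,-0.0054],0,0.04],[[0,0.0034,-0.0053],0,0.04],[[0,0.0036,-0.0052],0,0.04],[[0,0.0038,-0.005],0,0.04],[[0,0.0041,-0.0048],0,0.04],[[0,0,0],0,0.04]])

```text
time_s: 26.2
tool_pos: [0.454, 0.0878, 0.201]
tcp_rot: [[0.981, -0.001, -0.195], [0.194, -0.0, 0.981], [-0.001, -1.0, -0.0]]
wrist_force: [-0.2, -1.5, 0.3]
gripper_width: 0.04
```

```bash
python3 - <<'E'
from h import *
s=robot.state();print(s["time_s"],s["tool_pos"],tobox(s["tool_pos"]),yaw(),s["wrist_force"],s["gripper_width"])
c=save("wrist","pics/w30.png");c=save("scene","pics/s30.png",(200,360,130,290),4)
E
```

```text
26.2 [0.454  0.0878 0.201 ] [-0.0283 -0.0351  0.201 ] 11.215504747270206 [-0.1542 -1.5364  0.3123] 0.04002919968570887
```

View pics/w30.png

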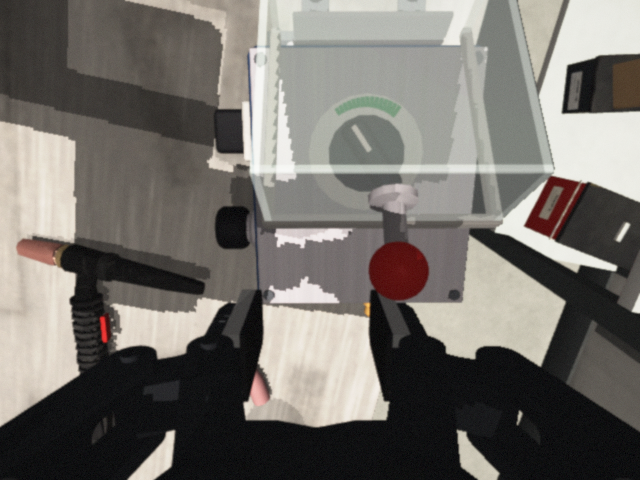

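View pics/s30.png

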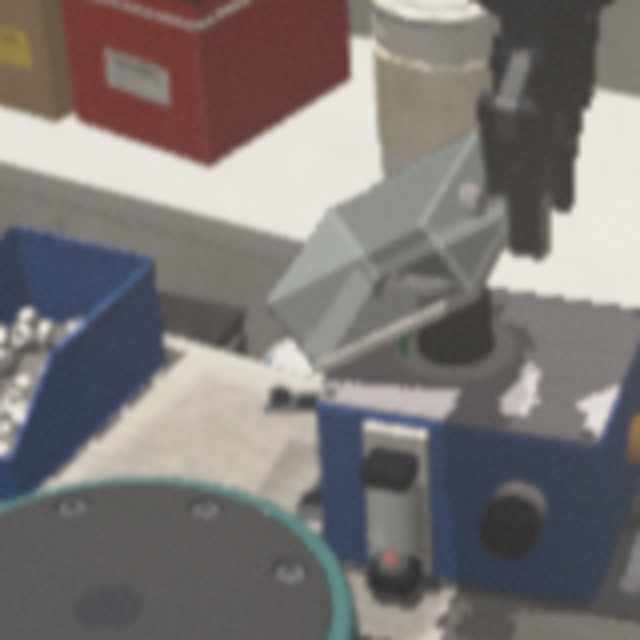

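Call:
arm_command(motion=[[[0,0.0043,-0.0046],0,0.04],[[0,0.0044,-0.0044],0,0.04],[[0,0.0047,-0.0042],0,0.04],[[0,0.0049,-0.0039],0,0.04],[[0,0.005,-0.0038],0,0.04],[[0,0.0036,-0.0025],0,0.04],[[0,0.0036,-0.0023],0,0.04],[[0,0,0],0,0.04]])

```text
time_s: 26.97
tool_pos: [0.459, 0.0631, 0.1706]
tcp_rot: [[0.981, -0.001, -0.195], [0.195, -0.0, 0.981], [-0.001, -1.0, 0.0]]
wrist_force: [0.2, -1.5, -0.6]
gripper_width: 0.04
```

```bash
python3 - <<'E'
from h import *
s=robot.state();print(s["time_s"],s["tool_pos"],tobox(s["tool_pos"]),yaw(),s["wrist_force"],s["gripper_width"])
c=save("wrist","pics/w31.png");c=save("scene","pics/s31.png",(200,360,130,290),4)
E
```

```text
26.9667 [0.459  0.0631 0.1706] [-0.0282 -0.0602  0.1706] 11.250871375372306 [ 0.1708 -1.541  -0.6196] 0.03997737413004079
```

View pics/w31.png

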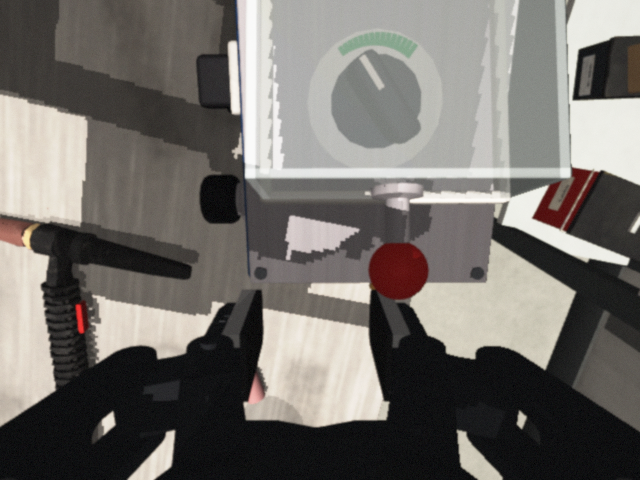

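View pics/s31.png

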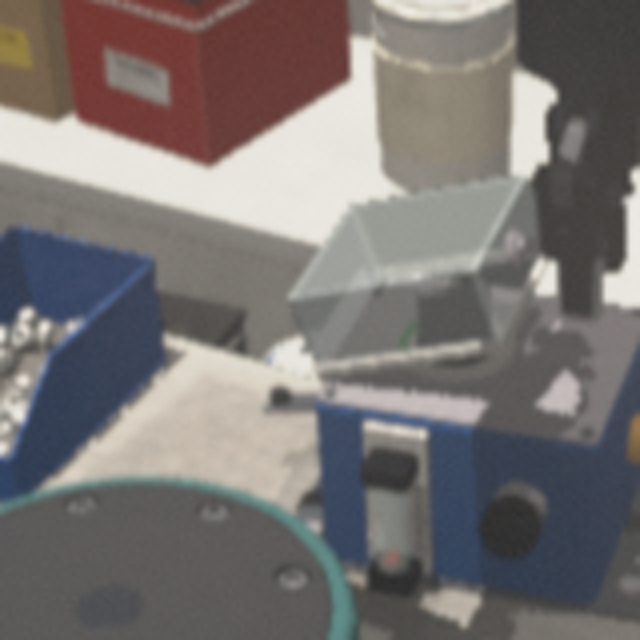

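Call:
arm_command(motion=[[[0,0.0037,-0.0022],0,0.04],[[0,0.0038,-0.0021],0,0.04],[[0,0.0038,-0.002],0,0.04],[[0,0.0039,-0.0019],0,0.04],[[0,0.004,-0.0017],0,0.04],[[0,0.004,-0.0016],0,0.04],[[0,0,0],0,0.04]])

```text
time_s: 27.65
tool_pos: [0.4611, 0.052, 0.1474]
tcp_rot: [[0.981, -0.001, -0.195], [0.195, -0.0, 0.981], [-0.001, -1.0, 0.0]]
wrist_force: [1.1, -1.2, -0.1]
gripper_width: 0.0399
```

```bash
python3 - <<'E'
from h import *
s=robot.state();print(s["time_s"],s["tool_pos"],tobox(s["tool_pos"]),yaw(),s["wrist_force"],s["gripper_width"])
c=save("wrist","pics/w32.png");c=save("scene","pics/s32.png",(200,360,130,290),4)
E
```

```text
27.65 [0.4611 0.052  0.1474] [-0.0283 -0.0716  0.1474] 11.257901896525183 [ 1.0952 -1.2341 -0.088 ] 0.039862539086314194
```

View pics/w32.png

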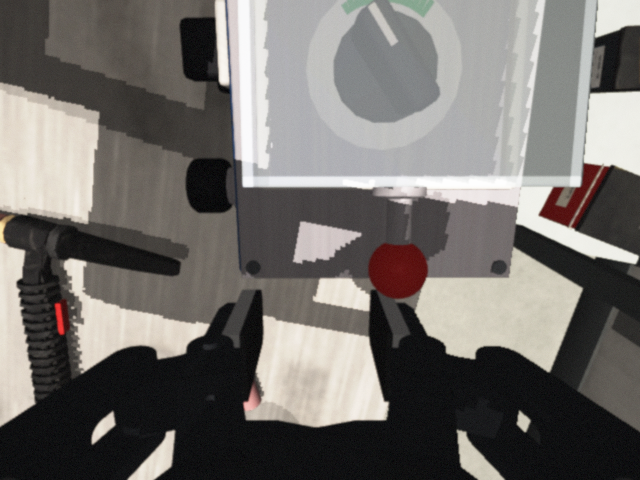

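View pics/s32.png

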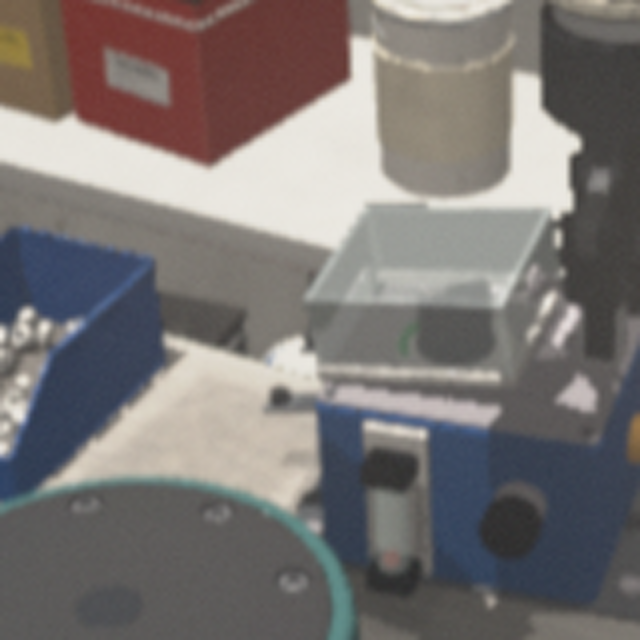

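Call:
arm_command(motion=[[[0,0.003,-0.001],0,0.04],[[0,0.003,-0.001],0,0.04],[[0,0.003,-0.0008],0,0.04],[[0,0.003,-0.0008],0,0.04],[[0,0.002,-0.0008],0,0.04],[[0,0,-0.0008],0,0.04],[[0,0,-0.0008],0,0.04],[[0,0,-0.0008],0,0.04],[[0,0,-0.001],0,0.04],[[0,0,-0.001],0,0.04],[[0,0,-0.002],0,0.04],[[0,0,-0.003],0,0.04],[[0,0,0],0,0.04]])

```text
time_s: 28.83
tool_pos: [0.4644, 0.0384, 0.1343]
tcp_rot: [[0.981, 0.0, -0.195], [0.195, -0.0, 0.981], [0.0, -1.0, -0.0]]
wrist_force: [-0.6, 0.7, -1.5]
gripper_width: 0.0398
```

```bash
python3 - <<'E'
from h import *
s=robot.state();print(s["time_s"],s["tool_pos"],tobox(s["tool_pos"]),yaw(),s["wrist_force"],s["gripper_width"])
c=save("wrist","pics/w33.png");c=save("scene","pics/s33.png",(200,360,130,290),4)
E
```

```text
28.8333 [0.4644 0.0384 0.1343] [-0.0277 -0.0856  0.1343] 11.268295487285352 [-0.5635  0.7329 -1.4748] 0.03982192578678911
```

View pics/w33.png

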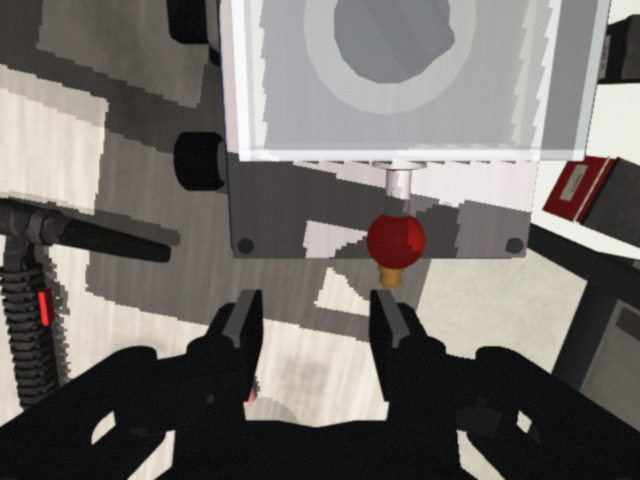

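View pics/s33.png

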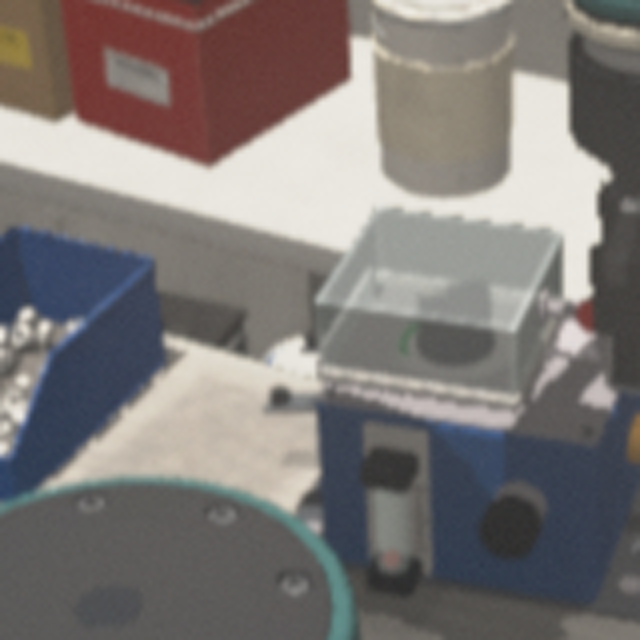

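Call:
arm_command(motion=[[[0,0,-0.006],0,0.04],[[0,-0.015,0],0,0.04],[[0,-0.035,0],0,0.04],[[0,-0.035,0],0,0.04],[[0,-0.035,0],0,0.04],[[0,-0.035,0],0,0.04],[[0,0,0],0,0.04],[[0,0,0],0,0.04],[[0,0,0],0,0.04]])

```text
time_s: 29.68
tool_pos: [0.465, 0.0327, 0.2889]
tcp_rot: [[0.981, -0.0, -0.195], [0.195, 0.0, 0.981], [-0.0, -1.0, 0.0]]
wrist_force: [0.4, 0.7, -0.2]
gripper_width: 0.0401
```

```bash
python3 - <<'E'
from h import *
s=robot.state();print(s["time_s"],s["tool_pos"],s["wrist_force"])
c=save("wrist","pics/w34.png");c=save("scene","pics/s34.png",(240,500,130,330),3);save("top","pics/t34.png")
for t in (0,.05,.1):print(t,(proj(c,ballw(t))-[240,130])*3)
E
```

```text
29.6833 [0.465  0.0327 0.2889] [ 0.3919  0.6757 -0.1828]
0 [[325.3364 232.6761]]
0.05 [[323.1431 223.9208]]
0.1 [[320.449  215.1545]]
```

View pics/s34.png

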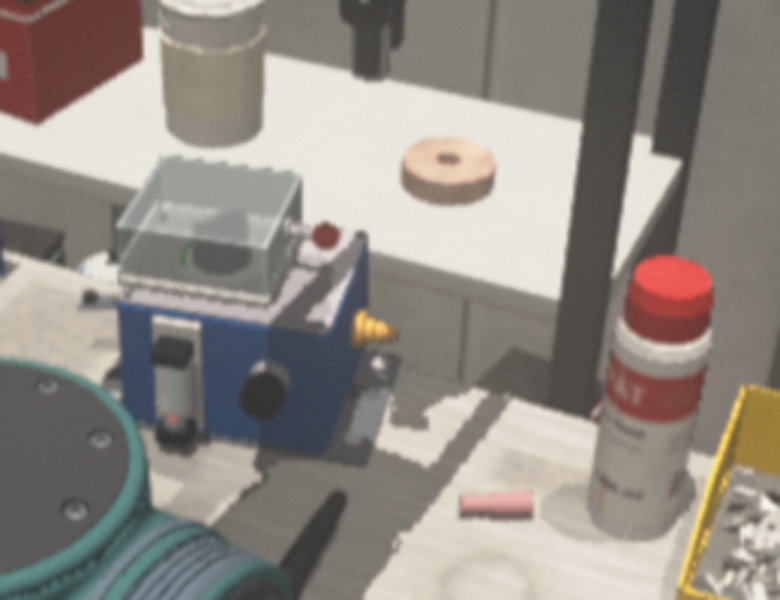

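View pics/t34.png

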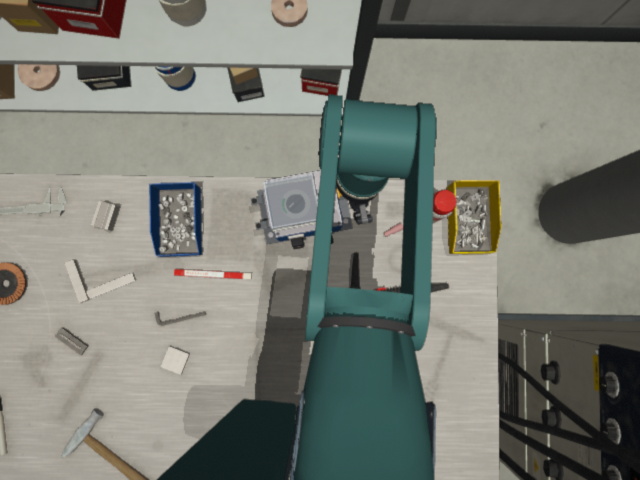

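View pics/w34.png

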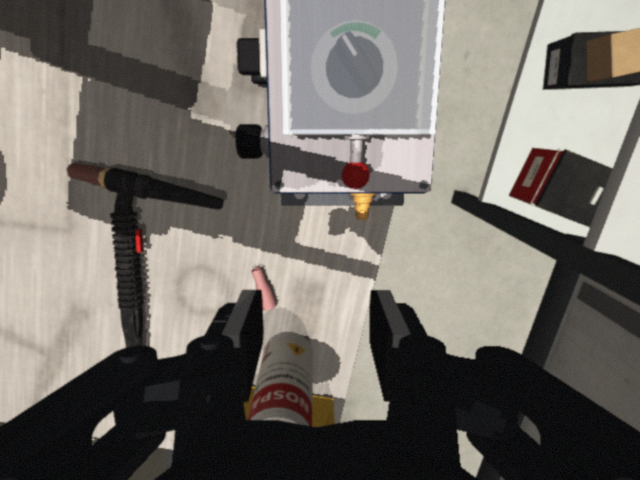

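```bash
python3 - <<'E'
from plant import robot
print(robot.sign_off())
E
```

```text
the job is handed in; nothing more can be done
None
```

I purged the outlet, shut the guard again and handed the job in at about 29.7 s of the 64 s. No verdict was reported.

- **Opening the guard:** The ball slipped out of the fingers at about 1.0 rad. I finished by dragging the guard's corner over with the closed fingertips at about 28 N. It fell onto its stop, and the ball in the image matched 1.92 rad with the arm clear.
- **Knob:** I turned it about 70° clockwise to the stop, where the torque rose to about 0.44 N m. I held it for over 2 s and let go. The pictures show it back home with the float down.
- **Closing the guard:** Gripping the ball slipped a second time, and the guard dropped back open harmlessly. I then caged the ball loosely between the fingers to bring it past balance. From there I let it down against the side of one finger, at roughly 0.7 rad/s or slower except for a drop of under 0.15 rad onto the finger at balance.

Last checks: the ball sits within about a pixel of its shut position, and the knob's line is at home. The can and the gas cup look unmoved, as does the electrode tube. The arm is clear of everything, with wrist force about 0. I saw no signs of other contact, but I had no direct reading of the joint angles, so these are judged from images only.

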